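# Pack a stack of sample wear parts into their foam trays

### The job

The open day is over: take the stack of four sample wear parts apart without tipping any part over, and lay each part flat in the foam-lined tray whose cutout has its shape and size, right down on the cutout's floor. Leave all four parts lying still in their trays, let go.

Things in the scene. Friction and masses are not known exactly. Their poses are not given: they have to be found in the camera images.
- bar_mid (a point): Grooved wear bar, grey iron, 72 x 30 x 26 mm (long, wide, high), three narrow grooves across its top, about 0.40 kg. It lies on top of the stack, bridging the round button and the square block. This point is its centre, 13 mm above its underside; x along its length, y across its width, z up
- button_mid (a point): Round wear button, grey iron disc, 46 mm in diameter and 28 mm high, straight sides for 22 mm and then a bevel to a flat top 38 mm across, about 0.36 kg. It stands on one end of the plate, beside the square block (about 14 mm between them), under one end of the bar. This point is its centre, 14 mm above its underside; z up
- block_mid (a point): Square wear block, grey iron, 46 x 46 x 28 mm high, a cross-shaped groove in its top, about 0.43 kg. It stands on the other end of the plate, beside the round button, turned by up to 0.15 rad from the plate, under the other end of the bar. This point is its centre, 14 mm above its underside; x and y square to its sides, z up
- plate_mid (a point): Wear plate, grey iron, 116 x 54 x 20 mm (long, wide, high), three 18 mm holes through it in a row along its length, about 0.85 kg. It lies on the bench at the bottom of the stack; the button and the block stand side by side along its length, within its outline. This point is its centre, 10 mm above its underside; x along its length, y across its width, z up
- tray_bar_seat (a point): Tray for the bar: blue plastic tray 118 x 76 mm outside, 20 mm high, fixed, filled flush with black foam. Cutout in the foam: 88 x 46 mm (8 mm of play all round the bar), 6 mm deep, with a yellow floor 14 mm above the bench. This point is the centre of the cutout's floor; z is up, x along the cutout's length, y across it
- tray_button_seat (a point): Tray for the round button: blue plastic tray 92 x 92 mm outside, 20 mm high, fixed, filled flush with black foam. Cutout in the foam: round, 62 mm in diameter (8 mm of play all round the button), 6 mm deep, with a yellow floor 14 mm above the bench. This point is the centre of the cutout's floor; z is up
- tray_block_seat (a point): Tray for the square block: blue plastic tray 92 x 92 mm outside, 20 mm high, fixed, filled flush with black foam. Cutout in the foam: square, 62 x 62 mm (8 mm of play all round the block), 6 mm deep, with a yellow floor 14 mm above the bench. This point is the centre of the cutout's floor; z is up, x and y square to the cutout's sides
- tray_plate_seat (a point): Tray for the plate: blue plastic tray 162 x 100 mm outside, 20 mm high, fixed, filled flush with black foam. Cutout in the foam: 132 x 70 mm (8 mm of play all round the plate), 6 mm deep, with a yellow floor 14 mm above the bench. This point is the centre of the cutout's floor; z is up, x along the cutout's length, y across it
Not all that is in view belongs to the job. What is shaped like the part that bears tray_button_seat but green is not meant. Leave any red look-alike of the part that bears tray_bar_seat alone.

How it is judged:
At the end, for the whole second after the job is handed in: Each of the four parts lies flat (within 0.1 rad of level) on the floor of its own tray's cutout, its height within 3 mm of resting on that floor and its centre within 13 mm of the cutout's centre (all that the cutout's play allows), released and at rest (under 20 mm/s and 0.2 rad/s) (horizontal distance between bar_mid and tray_bar_seat below 0.013 m and z of bar_mid in the frame of tray_bar_seat between 0.01 and 0.016 m and angle between each of bar_mid, button_mid, block_mid, plate_mid's own z axis and vertical below 0.1 rad and linear speed of each of bar, button, block, plate below 0.02 m/s and angular speed of each of bar, button, block, plate below 0.2 rad/s and horizontal distance between button_mid and tray_button_seat below 0.013 m and z of button_mid in the frame of tray_button_seat between 0.011 and 0.017 m and horizontal distance between block_mid and tray_block_seat below 0.013 m and z of block_mid in the frame of tray_block_seat between 0.011 and 0.017 m and horizontal distance between plate_mid and tray_plate_seat below 0.013 m and z of plate_mid in the frame of tray_plate_seat between 0.007 and 0.013 m); the robot touches nothing.
It fails at once if a part is tipped over (tilted more than 1 rad, about 57 degrees) (angle between any of bar_mid, button_mid, block_mid, plate_mid's own z axis and vertical above 1 rad).
It also fails if it takes over 96 s, if anything falls off the work surface, if the arm or the gripper's body presses on something with over 40 N, if the wrist force passes 120 N, or if a joint passes its speed limit or range.

### The arm

A 7-joint arm with a two-finger parallel gripper is mounted at the origin on the work surface. World frame = base frame: x ahead of the robot, y to its left, z up, the work surface at z = 0. Lengths are in m, angles in rad, forces in N, time in s.
With the tool pointing down it reaches from about 0.425 to 0.875 m from the base axis. Payload 4.7 kg.
Tool frame: the origin (TCP) lies at the very end of the fingers, on their centre line; the grasp point (between the pads) lies 19 mm behind it; z points along the fingers, y is the line along which they close (so a half turn about z gives the same grasp; the last joint's range is limited). The gripper opens to 87 mm and grips with 3 to 60 N. Pads are 19 mm wide; open, the fingers measure 117 mm over their backs; the gripper's body (75 mm by 190 mm) begins 51 mm behind the grasp point.
Start: joints at [1.223, 0.321, -0.07, 1.45, 0.023, 1.371, -0.057], TCP at [0.23, -0.608, 0.186] pointing down, gripper open.
Joint ranges: [-2.86, 2.86], [-0.3, 2.09], [-1.38, 1.24], [0.06, 2.45], [-1.56, 4.7], [0.09, 2.05], [-2.69, 2.69]. Speed limits (rad/s): [2.57, 2.57, 3.14, 3.14, 3.14, 3.14, 3.14].

### API

Orientations are given as a rotation vector (axis times angle).
In Python, from bench import ctrl, imaging, ticket gives the robot as it stands.
- The arm moves only by the tool jog_arm, never from a script. Its argument "rows" is text: rows parted by semicolons, each of 7 numbers parted by spaces: the shift along the tool's x, y, z in cm, then the turn, a rotation vector about the tool's x, y, z in rad, then the closure, from -1 (fully open) to 1 (shut), so that 0 is half open. A call has 1 to 5 rows; each row shifts and turns the commanded pose from where the row before left it, along the tool's axes as they then stand; what a row does not reach is not made up. A row lasts 1/8 s, in which the tool goes at most 62.5 mm and 10.7 degrees, less where a joint would pass 70% of its speed; a pose out of reach is approached as far as the arm can. A call with a gripper value outside its range is refused whole. The fingers move at their own pace and stop on an object; "force" is the grip in N (left out, the last holds). Time passes only in rows, so rows that do not move let the fingers close. It gives the time, the measured TCP pose, the force, the opening and the grip force at its end, in the units of the state.
- ctrl.get_state(): the state, without advancing time (a new reading comes with each control period).
- imaging.get_image(name): name is "side" or "top" or "wrist"; returns a dict with "img" (384x512x3 uint8, blue, green, red), "vertical_fov" (degrees; the focal length in pixels is half the picture's height over the tangent of half this angle, whatever the lens; pixels are square), "cx", "cy" (the principal point, pixels), "origin" and "orientation" of the camera in the world. Camera axes: x right, y down, z forward; pixel columns grow to the right and rows downward; lengths in m; the calibration is good to about 2 mm. A picture is of the moment at which its call begins. There is no depth.
- ticket.close_job(): hands the job in; it is judged then, once.
The state is a dict: "time": time; "joint_positions": joint angles; "qd": joint speeds; "joint_torque": joint torques, N m; "position": TCP position; "tool_rot": TCP orientation; "ft_force": force on the tool from outside, world axes, zero at the start; "torque": the same for the moment, N m; "grip_width": opening from 0.0 (shut) to 1.0 (fully open); "grip_force": force on a finger pad.
Only numpy, scipy, OpenCV 4.12 (cv2) and the standard library are available. Lean on these libraries where they do the work, as an engineer would, in place of code of your own. Each camera call takes 0.05 s, during which the arm holds its last target. There are 200 camera calls.

## Working session

There is one attempt and no reset: what is moved stays moved. The work goes in short steps, Python scripts to look and compute and a tool call to move; the robot and the scene stay as the last step left them, time stands still between calls to the robot, and variables do not carry over. Pictures are saved under pics/ and viewed, at most 14 in all, crops included, and the job is handed in when it is done.

Besides the shell and the picture viewer there is one more tool, called after "Call:" as name(argument=value, ...) on one line, values as JSON. jog_arm: Moves the arm, as the interface text tells. Its arguments: {"type":"object","properties":{"rows":{"type":"string"},"force":{"type":"number"}},"required":["rows"]}

```bash
ls; mkdir -p pics; python3 - <<'E'
from bench import ctrl, imaging
import cv2, pickle
s=ctrl.get_state(); print(s)
for n in ("top","side"):
    d=imaging.get_image(n); cv2.imwrite(f"pics/{n}0.png",d["img"]); pickle.dump(d,open(f"{n}0.pkl","wb"))
    print(n,{k:v for k,v in d.items() if k!="img"})
E
```

```text
pics
{'time': 0.0, 'joint_positions': array([ 1.22308727,  0.32182001, -0.07011415,  1.4516986 ,  0.02263092,
        1.37076832, -0.05689765]), 'qd': array([-0.00076584, -0.00223618, -0.00092529, -0.00067761, -0.00047411,
        0.00060846, -0.00302637]), 'joint_torque': array([-1.15501807e-04, -4.91291106e+01, -4.04077694e-01, -3.12526202e+01,
       -6.37966348e-02,  4.38262720e-02,  2.00776785e-04]), 'position': array([ 0.22981304, -0.60734948,  0.1845519 ]), 'tool_rot': array([-3.08848676e+00, -5.65004855e-01,  7.21472173e-04]), 'ft_force': array([ 0.34886312, -0.2312466 ,  0.59761823]), 'torque': array([-0.00201608, -0.00731407,  0.00852183]), 'grip_force': 0.0, 'grip_width': 1.0016473047931422}
top {'vertical_fov': 53.153519221719364, 'cx': 252.2629289461194, 'cy': 186.50094318607498, 'origin': array([0.33475884, 0.03138971, 0.94811799]), 'orientation': array([-2.11114181,  2.15755226, -0.21941375])}
side {'vertical_fov': 44.51429310084093, 'cx': 256.2308657040632, 'cy': 192.18887862218577, 'origin': array([-0.00211388,  0.60181167,  0.88685287]), 'orientation': array([-0.96813803,  2.51899607, -1.01633336])}
```

View pics/top0.png

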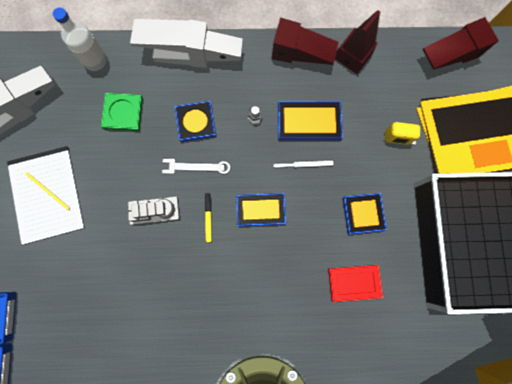

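View pics/side0.png

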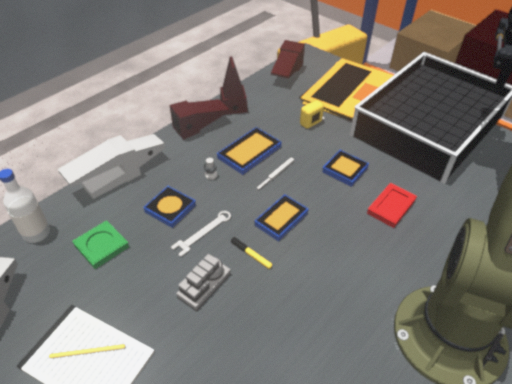

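Top view: the blue trays are round (195,121), large rectangle/plate (310,121), small rectangle/bar (261,210) and square/block (364,213). The stack is at (153,210). The decoys are green round (122,111) and red (355,283). Next I measure the tray floors and view an enlarged crop.

```bash
cat > h.py <<'E'
import numpy as np, cv2, pickle
from scipy.spatial.transform import Rotation as R
def ray(d,uv):
    f=d["img"].shape[0]/2/np.tan(np.radians(d["vertical_fov"])/2)
    uv=np.atleast_2d(uv).astype(float)
    v=np.c_[(uv[:,0]-d["cx"])/f,(uv[:,1]-d["cy"])/f,np.ones(len(uv))]
    return d["origin"],R.from_rotvec(d["orientation"]).apply(v)
def onz(d,uv,z):
    o,v=ray(d,uv); return (o+v*((z-o[2])/v[:,2])[:,None])
def proj(d,P):
    f=d["img"].shape[0]/2/np.tan(np.radians(d["vertical_fov"])/2)
    c=R.from_rotvec(d["orientation"]).inv().apply(np.atleast_2d(P)-d["origin"])
    return c[:,:2]/c[:,2:]*f+[d["cx"],d["cy"]]
def blobs(d,lo,hi,amin=60):
    m=cv2.inRange(cv2.cvtColor(d["img"],cv2.COLOR_BGR2HSV),lo,hi)
    cs,_=cv2.findContours(m,cv2.RETR_EXTERNAL,cv2.CHAIN_APPROX_NONE)
    return [c[:,0] for c in cs if cv2.contourArea(c)>amin]
def rect(P):  # world pts -> centre, long, short, angle of long side
    (c,(w,h),a)=cv2.minAreaRect((P[:,:2]*1000).astype(np.float32))
    if w<h: w,h,a=h,w,a+90
    return np.array(c)/1000,w,h,np.radians((a+90)%180-90)
def grab(n,tag):
    from bench import imaging
    d=imaging.get_image(n); pickle.dump(d,open(f"{tag}.pkl","wb")); cv2.imwrite(f"pics/{tag}.png",d["img"]); return d
E
python3 - <<'E'
from h import *
for n in("top","side"):
    d=pickle.load(open(n+"0.pkl","rb"))
    for name,lo,hi,z in(("yellow",(15,100,120),(32,255,255),.014),("blue",(105,120,60),(130,255,255),.02)):
        for c in blobs(d,lo,hi,80):
            r=rect(onz(d,c,z)); print(n,name,c.mean(0).round(),r[0].round(4),np.round(r[1:],2))
t=pickle.load(open("top0.pkl","rb"))["img"];s=pickle.load(open("side0.pkl","rb"))["img"]
a=cv2.resize(t[180:240,110:195],None,fx=7,fy=7,interpolation=2)[:420,:595]
b=cv2.resize(s[240:320,160:250],None,fx=5,fy=5,interpolation=2)
im=np.zeros((600,800,3),np.uint8); 
a=cv2.resize(a,(400,282)); b=cv2.resize(b,(400,355))
im[:282,:400]=a; im[:355,400:]=b
im[300:600,:400]=cv2.resize(t[80:155,160:260],(400,300))
im[360:600,400:]=cv2.resize(t[170:242,230:350][:, :120],(400,240))
cv2.imwrite("pics/crop1.png",im)
E
```

```text
top yellow [208. 226.] [0.4122 0.1191] [75.14 14.56 -0.  ]
top yellow [364. 213.] [ 0.4367 -0.2646] [64.57 63.21  0.08]
top yellow [260. 209.] [ 0.4518 -0.0096] [91.22 48.38 -1.55]
top yellow [ 47. 191.] [0.5081 0.5116] [141.96   6.88   0.88]
top yellow [405. 132.] [ 0.6433 -0.384 ] [80.02 51.32  1.4 ]
top yellow [195. 120.] [0.6827 0.1528] [62.37 59.7  -0.77]
top yellow [310. 120.] [ 0.6805 -0.1423] [134.2   67.56   1.55]
top yellow [465. 128.] [ 0.6384 -0.5651] [265.69 216.6   -1.41]
top blue [  5. 330.] [0.1826 0.5734] [1.8025e+02 3.4060e+01 9.0000e-02]
top blue [364. 213.] [ 0.4358 -0.2618] [95.95 94.47 -1.49]
top blue [261. 209.] [ 0.4508 -0.009 ] [119.31  78.76  -1.55]
top blue [310. 120.] [ 0.676  -0.1406] [163.29 104.66   1.55]
top blue [195. 121.] [0.6792 0.1514] [97.73 94.43  0.14]
top blue [60. 15.] [0.9816 0.509 ] [45.63 32.11  0.76]
side yellow [ 87. 351.] [0.5073 0.5121] [137.89   5.79   0.88]
side yellow [258. 257.] [0.4098 0.1239] [7.740e+01 1.666e+01 1.000e-02]
side yellow [281. 215.] [ 0.4509 -0.0102] [88.28 47.05 -1.55]
side yellow [169. 204.] [0.6809 0.1519] [62.21 57.52  0.74]
side yellow [345. 166.] [ 0.4356 -0.266 ] [6.336e+01 6.081e+01 6.000e-02]
side yellow [249. 148.] [ 0.6785 -0.1425] [132.54  70.05   1.56]
side yellow [338.  74.] [ 0.7141 -0.6716] [661.   315.52  -0.9 ]
side yellow [437.  30.] [ 0.6082 -1.156 ] [271.83 207.2   -1.57]
side blue [281. 225.] [0.4222 0.0096] [135.68  65.81   1.04]
side blue [169. 214.] [0.6527 0.1747] [123.7   73.92   0.88]
side blue [344. 173.] [ 0.4304 -0.2543] [101.15  92.91  -1.49]
side blue [248. 159.] [ 0.6719 -0.132 ] [163.25 101.2    1.56]
```

View pics/crop1.png

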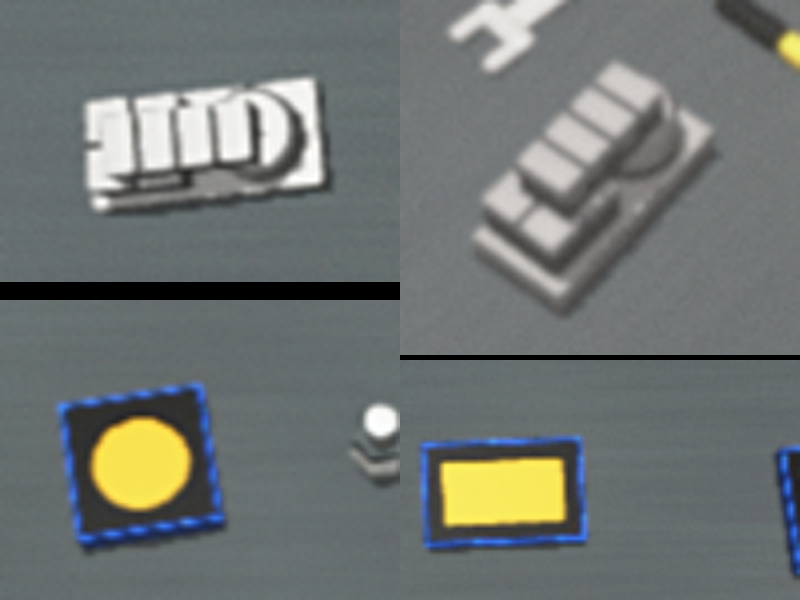

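The crop confirms the blue round tray (195,121) and the blue bar tray (261,210). The green and red ones are decoys. The bar bridges the round button (on the -y side) and the block (on the +y side). Next I get a rough stack pose, the wrist camera's offset and the first move.

```bash
cat >> h.py <<'E'
def go(tx,ty,tz,ax=None,st=None,level=True):
    """print tool-frame shift (cm) and z turn to bring TCP to target, tool y axis along world angle ax (mod pi)"""
    from bench import ctrl
    s=st or ctrl.get_state(); T=R.from_rotvec(s["tool_rot"]); M=T.as_matrix()
    d=T.inv().apply(np.array([tx,ty,tz])-s["position"])*100
    y=np.arctan2(M[1,1],M[0,1]); tw=0
    if ax is not None: tw=-((ax-y+np.pi/2)%np.pi-np.pi/2)
    # world-vertical levelling error expressed in tool axes
    lev=np.cross([0,0,1],T.inv().apply([0,0,-1]))
    print("t",round(s["time"],2),"pos",s["position"].round(4),"yaw",round(y,3),"lev",lev.round(3),"-> shift cm",d.round(2),"turn z",round(tw,3),"w",round(s["grip_width"]*87,1),"gf",round(s["grip_force"],1),"q7",round(s["joint_positions"][6],2),"ft",s["ft_force"].round(1))
E
python3 - <<'E'
from h import *
from bench import ctrl
s=ctrl.get_state()
d=grab("wrist","w0"); T=R.from_rotvec(s["tool_rot"])
print("cam in tool",T.inv().apply(d["origin"]-s["position"]).round(4),(T.inv()*R.from_rotvec(d["orientation"])).as_rotvec().round(3),d["vertical_fov"])
print(T.as_matrix().round(2))
t=pickle.load(open("top0.pkl","rb"))
# plate bottom/edges: bright low-saturation blob around stack
im=t["img"][185:240,115:190]; g=cv2.cvtColor(im,cv2.COLOR_BGR2GRAY)
print(np.unique(g[:8,:8]).max())
m=(g>150).astype(np.uint8); cs,_=cv2.findContours(m,0,1)
c=max(cs,key=cv2.contourArea)[:,0]+[115,185]
print(rect(onz(t,c,.02)), rect(onz(t,c,.02))[3])
go(.55,-.25,.26); go(.42,.25,.26,.1)
E
```

```text
cam in tool [ 0.076  -0.     -0.1994] [-0.221 -0.22   1.56 ] 58.48253861008447
[[ 0.94  0.35 -0.  ]
 [ 0.35 -0.94  0.  ]
 [-0.   -0.   -1.  ]]
111
(array([0.45551419, 0.23929828]), 93.25381469726562, 56.015010833740234, np.float64(-1.4717571525370248)) -1.4717571525370248
t 0.15 pos [ 0.2298 -0.6075  0.1848] yaw -1.209 lev [-0.001  0.     0.   ] -> shift cm [ 42.6  -22.11  -7.49] turn z 0 w 86.9 gf 0.0 q7 -0.06 ft [ 0.2 -0.5  0.9]
t 0.15 pos [ 0.2298 -0.6075  0.1848] yaw -1.209 lev [-0.001  0.     0.   ] -> shift cm [ 48.14 -73.48  -7.42] turn z -1.309 w 86.9 gf 0.0 q7 -0.06 ft [ 0.2 -0.5  0.9]
```

Call:
jog_arm(rows="5.3 -2.75 -1.2 0 0 0 -1;5.3 -2.75 -1.2 0 0 0 -1;5.3 -2.75 -1.2 0 0 0 -1;5.3 -2.75 -1.2 0 0 0 -1;5.3 -2.75 -1.2 0 0 0 -1", force=40)

```text
time: 0.78
position: [0.4301, -0.3839, 0.2459]
tool_rot: [3.09, 0.565, -0.0]
ft_force: [0.4, -0.3, 0.0]
grip_width: 1.0
grip_force: 0.0
```

Call:
jog_arm(rows="5.3 -2.75 -0.5 0 0 0 -1;5.3 -2.75 0 0 0 0 -1;5.3 -2.75 0 0 0 0 -1")

```text
time: 1.15
position: [0.5496, -0.2507, 0.2506]
tool_rot: [3.09, 0.565, -0.0]
ft_force: [-0.1, -0.7, -0.6]
grip_width: 1.001
grip_force: 0.0
```

Call:
jog_arm(rows="0.8 -6 0 0 0 0 -1;0.8 -6 0 0 0 0 -1;0.8 -6 0 0 0 0 -1;0.8 -6 0 0 0 0 -1;0.8 -6 0 0 0 0 -1")

```text
time: 1.78
position: [0.4791, 0.0444, 0.2505]
tool_rot: [3.09, 0.565, 0.0]
ft_force: [1.2, 0.7, 0.3]
grip_width: 1.002
grip_force: 0.0
```

Call:
jog_arm(rows="0.8 -6 0 0 0 0 -1;0.8 -6 0 0 0 0 -1;0.8 -6 0 0 0 0 -1;0 0 0 0 0 -0.18 -1;0 0 0 0 0 -0.18 -1")

```text
time: 2.4
position: [0.438, 0.2203, 0.2504]
tool_rot: [2.934, 1.121, -0.001]
ft_force: [0.1, 0.1, -0.7]
grip_width: 1.002
grip_force: 0.0
```

Call:
jog_arm(rows="0 0 0 0 0 -0.18 -1;0 0 0 0 0 -0.18 -1;0 0 0 0 0 -0.18 -1;0 0 0 0 0 -0.18 -1;0 0 0 0 0 -0.18 -1")

```text
time: 3.02
position: [0.4385, 0.2194, 0.2504]
tool_rot: [-2.157, -2.284, 0.001]
ft_force: [-0.4, 0.4, -0.1]
grip_width: 1.0
grip_force: 0.0
```

```bash
python3 - <<'E'
from h import *
go(.45,.235,.22,.1)
E
```

```text
t 3.02 pos [0.4385 0.2194 0.2504] yaw 0.057 lev [-0.  0.  0.] -> shift cm [1.5  1.24 3.04] turn z -0.043 w 87.0 gf 0.0 q7 -0.44 ft [-0.4  0.4 -0.1]
```

Tracking is accurate.

```bash
python3 - <<'E'
from h import *
d=grab("wrist","w1"); print(proj(d,[[.45,.235,.074],[.45,.235,0]]))
c=cv2.resize(d["img"],(800,600)); cv2.imwrite("pics/w1b.png",c)
E
```

```text
[[263.02941439 151.75931525]
 [261.24191152 142.59709376]]
```

View pics/w1b.png

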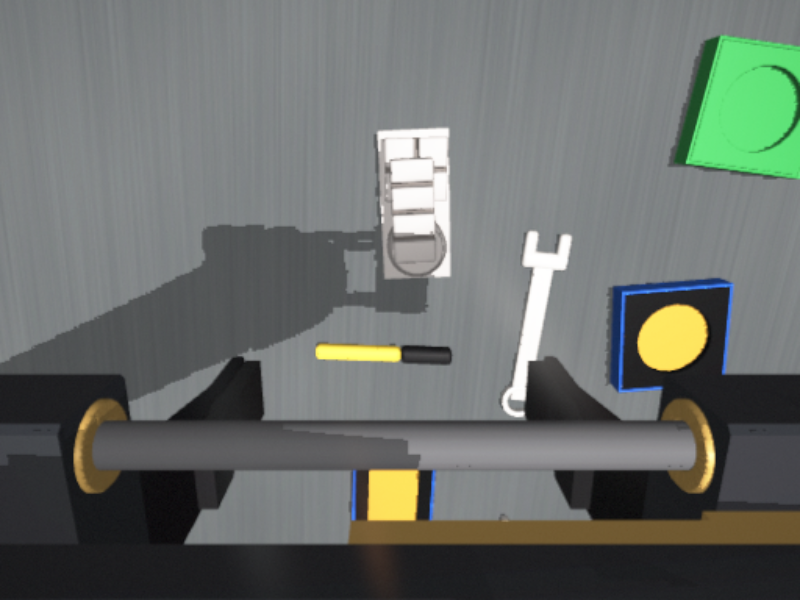

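Wrist view (800x600 scale): the plate is at about (378..450,128..278). The bar top is at about (391..434,158..262), and the button is at the lower end (417,248). I'll enlarge this to pick edges.

```bash
python3 - <<'E'
from h import *
d=pickle.load(open("w1.pkl","rb"))
c=d["img"][76:186,225:305]; c=cv2.resize(c,None,fx=5,fy=5,interpolation=cv2.INTER_CUBIC)
g=(np.clip(c.astype(float)/255,0,1)**1.6*255).astype(np.uint8)
cv2.imwrite("pics/w1c.png",np.hstack([c,g])[:600,:800])
E
```

```text
(no output)
```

View pics/w1c.png

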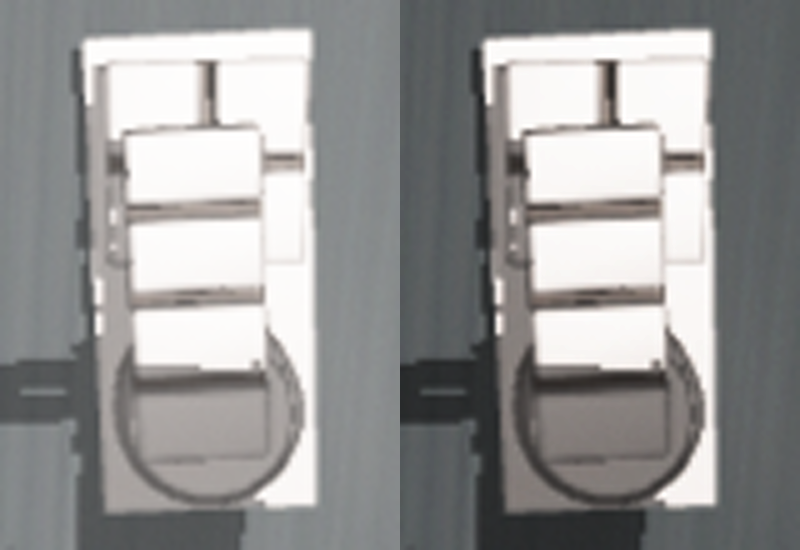

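```bash
python3 - <<'E'
from h import *
d=pickle.load(open("w1.pkl","rb"))
P=lambda l:(np.array(l)+.5)/5-.5+[225,76]
for n,l,z in(("bar",[(126,130),(262,127),(268,458),(135,460)],.074),("plate",[(84,38),(312,30),(317,505),(105,510)],.02),("block",[(104,64),(305,60),(302,263),(108,265)],.048),("button",[(113,408),(303,408),(208,505),(208,315)],.042)):
    W=onz(d,P(l),z); print(n,W.mean(0).round(4),[round(float(np.linalg.norm(W[i]-W[i-1])*1000),1) for i in range(4)],[round(float(np.arctan2(*(W[(i+1)%4]-W[i])[1::-1])),3) for i in range(4)],np.linalg.norm(W[0]-W[1]).round(4))
go(.45,.235,.22,.1)
E
```

```text
bar [0.45   0.2531 0.074 ] [71.2, 28.8, 71.4, 29.7] [0.078, -1.475, -3.07, 1.654] 0.0288
plate [0.4537 0.2516 0.02  ] [115.9, 54.4, 116.4, 54.6] [0.09, -1.474, -3.061, 1.666] 0.0544
block [0.4507 0.2804 0.048 ] [44.5, 45.0, 44.9, 44.9] [0.076, -1.502, -3.075, 1.643] 0.045
button [0.4556 0.2231 0.042 ] [31.7, 45.6, 32.9, 46.2] [0.057, -2.27, 1.639, -2.307] 0.0456
t 3.08 pos [0.4384 0.2193 0.2504] yaw 0.062 lev [-0.  0.  0.] -> shift cm [1.49 1.25 3.04] turn z -0.038 w 86.9 gf 0.0 q7 -0.43 ft [ 0.3  0.3 -0.2]
```

Sizes check out (72x30, 116x54, 46, 46). Going for the bar, with the TCP 9 mm above its underside.

Call:
jog_arm(rows="3.3 1.4 0 0 0 -0.025 -1;0 0 6 0 0 0 -1;0 0 6 0 0 0 -1;0 0 5 0 0 0 -1;0 0 0 0 0 0 -1")

```text
time: 3.7
position: [0.4477, 0.2514, 0.0772]
tool_rot: [-2.134, -2.3, 0.012]
ft_force: [0.2, -0.2, -0.6]
grip_width: 0.998
grip_force: 0.0
```

```bash
python3 - <<'E'
from h import *
go(.45,.253,.057,.085)
E
```

```text
t 3.7 pos [0.4477 0.2514 0.0772] yaw 0.075 lev [-0.008  0.002  0.   ] -> shift cm [0.15 0.26 2.02] turn z -0.01 w 86.8 gf 0.0 q7 -0.62 ft [ 0.2 -0.2 -0.6]
```

Call:
jog_arm(rows="0.15 0.25 2.0 0 0 -0.01 -1;0 0 0 0 0 0 -1;0 0 0 0 0 0 1;0 0 0 0 0 0 1;0 0 0 0 0 0 1", force=40)

```text
time: 4.32
position: [0.4538, 0.2549, 0.0612]
tool_rot: [2.124, 2.314, 0.001]
ft_force: [-0.1, -1.0, -0.0]
grip_width: 0.75
grip_force: 0.0
```

Call:
jog_arm(rows="0 0 0 0 0 0 1;0 0 0 0 0 0 1;0 0 0 0 0 0 1;0 0 0 0 0 0 1;0 0 0 0 0 0 1")

```text
time: 4.95
position: [0.4533, 0.2548, 0.0606]
tool_rot: [2.124, 2.315, -0.0]
ft_force: [0.0, 0.7, 0.0]
grip_width: 0.173
grip_force: 0.0
```

```bash
python3 - <<'E'
from h import *
go(.45,.253,.057,.085)
E
```

```text
t 4.95 pos [0.4533 0.2548 0.0606] yaw 0.086 lev [-0.  0.  0.] -> shift cm [-0.15 -0.35  0.36] turn z 0.001 w 15.1 gf 0.0 q7 -0.63 ft [0.  0.7 0. ]
```

```bash
python3 - <<'E'
from h import *
d=grab("wrist","w2"); s=grab("side","s2")
im=np.zeros((600,800,3),np.uint8); im[:300,:400]=cv2.resize(d["img"],(400,300))
uv=proj(s,[.45,.253,.06])[0].astype(int); print(uv)
c=s["img"][max(uv[1]-55,0):uv[1]+55,uv[0]-55:uv[0]+55]; im[:400,400:]=cv2.resize(c,(400,400),interpolation=2)
cv2.imwrite("pics/x2.png",im); go(.45,.253,.057,.085)
E
```

```text
[202 270]
t 5.05 pos [0.4534 0.2548 0.0606] yaw 0.086 lev [ 0.  0. -0.] -> shift cm [-0.15 -0.35  0.36] turn z 0.001 w 7.0 gf 0.0 q7 -0.63 ft [-0.1  0.2  0.2]
```

View pics/x2.png

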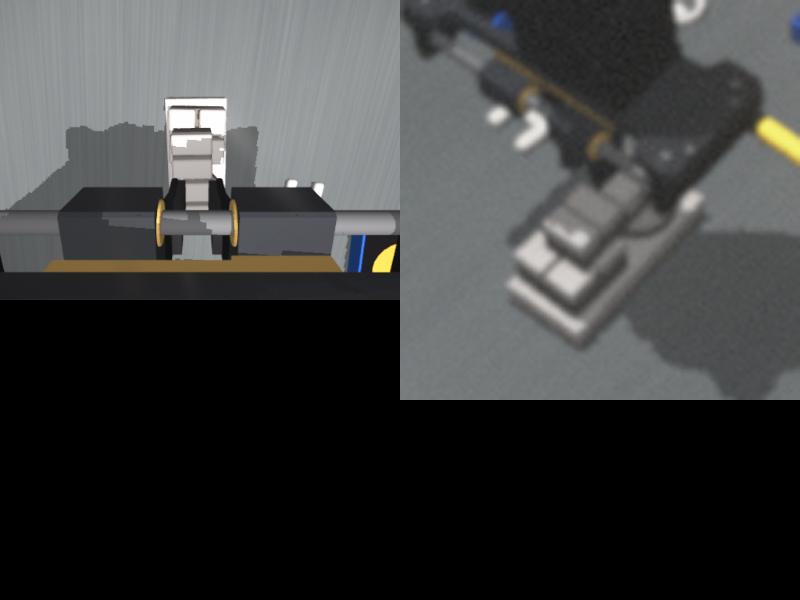

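```bash
python3 - <<'E'
from h import *
from bench import ctrl
s=ctrl.get_state(); T=R.from_rotvec(s["tool_rot"]); p=s["position"]
w=pickle.load(open("w2.pkl","rb")); sd=pickle.load(open("s2.pkl","rb"))
print("cam in tool",T.inv().apply(w["origin"]-p).round(4),(T.inv()*R.from_rotvec(w["orientation"])).as_rotvec().round(3))
for n,d,o,k in(("w",w,[0,0],400/512),("s",sd,[147,215],400/110)):
    for q in([0,0,0],[0,0,-.019],[0,0.015,0],[0,-.015,0],[0,0,-.07],[0,.095,-.07],[0,-.095,-.07]):
        print(n,q,((proj(d,p+T.apply(q))[0]-o)*k).round())
    print((proj(d,[[.45,.253,.074],[.45,.253,.048]])-o)*k)
print(s["time"],s["grip_width"],s["joint_positions"].round(3))
E
```

```text
cam in tool [ 7.620e-02 -1.000e-04 -1.993e-01] [-0.221 -0.221  1.56 ]
w [0, 0, 0] [197. 173.]
w [0, 0, -0.019] [197. 183.]
w [0, 0.015, 0] [216. 173.]
w [0, -0.015, 0] [178. 173.]
w [0, 0, -0.07] [197. 220.]
w [0, 0.095, -0.07] [372. 219.]
w [0, -0.095, -0.07] [ 22. 220.]
[[192.0561378  181.64007532]
 [192.55791344 169.6371536 ]]
s [0, 0, 0] [196. 201.]
s [0, 0, -0.019] [193. 182.]
s [0, 0.015, 0] [176. 188.]
s [0, -0.015, 0] [215. 214.]
s [0, 0, -0.07] [186. 128.]
s [0, 0.095, -0.07] [61. 47.]
s [0, -0.095, -0.07] [322. 217.]
[[200.42868731 189.09740144]
 [203.70675019 214.81253375]]
5.05 0.08096614062294409 [ 0.181  0.233 -0.821  1.898  0.191  1.091 -0.629]
```

The projections show that the fingers straddle the bar as intended. I'll keep closing and watch the grip force.

Call:
jog_arm(rows="0 0 0 0 0 0 1;0 0 0 0 0 0 1;0 0 0 0 0 0 1")

```text
time: 5.42
position: [0.4534, 0.2548, 0.0606]
tool_rot: [2.124, 2.315, -0.0]
ft_force: [-0.3, -0.5, 0.5]
grip_width: 0.003
grip_force: 0.0
```

```bash
python3 - <<'E'
from h import *
d=grab("wrist","w3"); go(.45,.253,.057,.085)
im=cv2.resize(d["img"][100:300,160:360],(600,600),interpolation=2); cv2.imwrite("pics/w3c.png",im)
E
```

```text
t 5.47 pos [0.4533 0.2548 0.0606] yaw 0.086 lev [-0.  0.  0.] -> shift cm [-0.15 -0.35  0.36] turn z 0.001 w 0.4 gf 0.0 q7 -0.63 ft [-0.1 -0.5  0.2]
```

View pics/w3c.png

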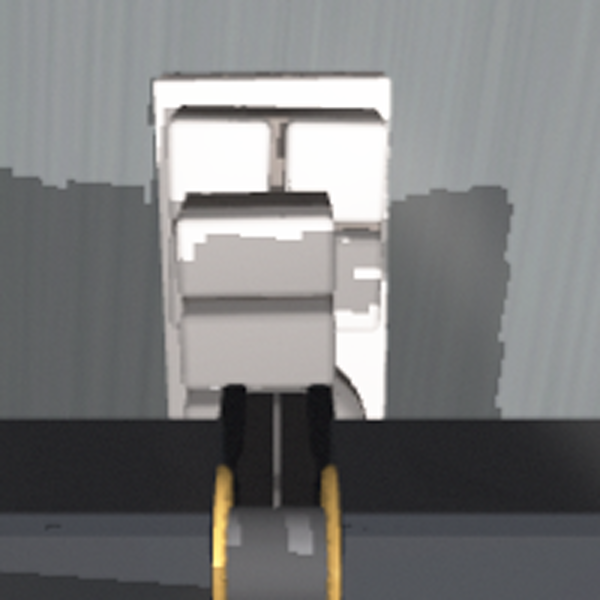

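```bash
python3 - <<'E'
from h import *
d=pickle.load(open("w3.pkl","rb"))
P=lambda l:(np.array(l)+.5)/3-.5+[160,100]
for n,l,w in(("barfar",[(180,214),(331,214)],.030),("bar2",[(182,388),(334,388)],.030),("bargroove",[(182,300),(334,300)],.030),("block",[(172,118),(387,118)],.046),("plate",[(155,80),(389,78)],.054)):
    o,v=ray(d,P(l)); k=w/np.linalg.norm(v[0]-v[1]); print(n,(o+v*k).round(4).tolist())
# finger tip visible lower edge, fingers' front faces at tool x=+9.5mm
o,v=ray(d,P([(232,385),(318,385),(276,385)]))
from bench import ctrl
s=ctrl.get_state();T=R.from_rotvec(s["tool_rot"])
oo=T.inv().apply(o-s["position"]);vv=T.inv().apply(v)
for x in(-.0095,0,.0095):
    k=(x-oo[0])/vv[:,0]; print(x,(oo+vv*k[:,None]).round(4).tolist())
E
```

```text
barfar [[0.4315, 0.2851, 0.0599], [0.4614, 0.2877, 0.0599]]
bar2 [[0.4349, 0.2526, 0.0708], [0.4647, 0.2551, 0.0708]]
bargroove [[0.4334, 0.2692, 0.066], [0.4633, 0.2718, 0.066]]
block [[0.427, 0.3011, 0.0388], [0.4728, 0.3051, 0.0388]]
plate [[0.4208, 0.3069, 0.019], [0.4746, 0.3119, 0.0189]]
-0.0095 [[-0.0095, -0.0098, 0.0134], [-0.0095, 0.0093, 0.0134], [-0.0095, -0.0001, 0.0134]]
0 [[0.0, -0.0087, -0.0102], [0.0, 0.0082, -0.0102], [0.0, -0.0001, -0.0102]]
0.0095 [[0.0095, -0.0077, -0.0338], [0.0095, 0.0072, -0.0338], [0.0095, -0.0001, -0.0338]]
```

```bash
python3 - <<'E'
from h import *
d=pickle.load(open("w1.pkl","rb"))
im=d["img"]; 
# camera->tool from known mount
Rc=R.from_rotvec([-.221,-.2205,1.56]); oc=np.array([.0761,0,-.1993])
f=192/np.tan(np.radians(d["vertical_fov"])/2)
def tr(u,v,y):
    r=Rc.apply([(u-d["cx"])/f,(v-d["cy"])/f,1]); k=(y-oc[1])/r[1]; return (oc+r*k).round(4)
for uv in((262,362),(262,408),(218,505),(262,385)): print("L",uv,tr(uv[0]*.64,uv[1]*.64,-.0435))
for uv in((527,362),(527,408),(572,505)): print("R",uv,tr(uv[0]*.64,uv[1]*.64,.0435))
for P in([0,-.0435,0],[.0095,-.0435,0],[-.0095,-.0435,0],[0,-.0435,-.019],[0,-.0435,-.05],[.0095,-.0435,-.05]):
    c=Rc.inv().apply(np.array(P)-oc); print(P,((c[:2]/c[2]*f+[d["cx"],d["cy"]])/.64).round())
w=grab("side","s3"); uv=proj(w,[.45,.253,.08])[0].astype(int)
c=cv2.resize(w["img"][uv[1]-65:uv[1]+45,uv[0]-70:uv[0]+75],None,fx=5.4,fy=5.4,interpolation=2)
cv2.imwrite("pics/s3c.png",c[:600,:800]); o=uv-[70,65]
for q in([.4533,.2548,.0606],[.4533,.2548,.09],[.45,.253,.074]): print(((proj(w,q)[0]-o)*5.4).round())
E
```

```text
L (262, 362) [ 0.0077 -0.0435 -0.0343]
L (262, 408) [-0.0069 -0.0435 -0.0385]
L (218, 505) [-0.0091 -0.0435 -0.0856]
L (262, 385) [ 0.0004 -0.0435 -0.0364]
R (527, 362) [ 0.0089  0.0435 -0.0372]
R (527, 408) [-0.0055  0.0435 -0.0413]
R (572, 505) [-0.0077  0.0435 -0.0876]
[0, -0.0435, 0] [284. 347.]
[0.0095, -0.0435, 0] [282. 324.]
[-0.0095, -0.0435, 0] [285. 369.]
[0, -0.0435, -0.019] [273. 366.]
[0, -0.0435, -0.05] [252. 405.]
[0.0095, -0.0435, -0.05] [249. 377.]
[377. 380.]
[372. 336.]
[384. 362.]
```

View pics/s3c.png

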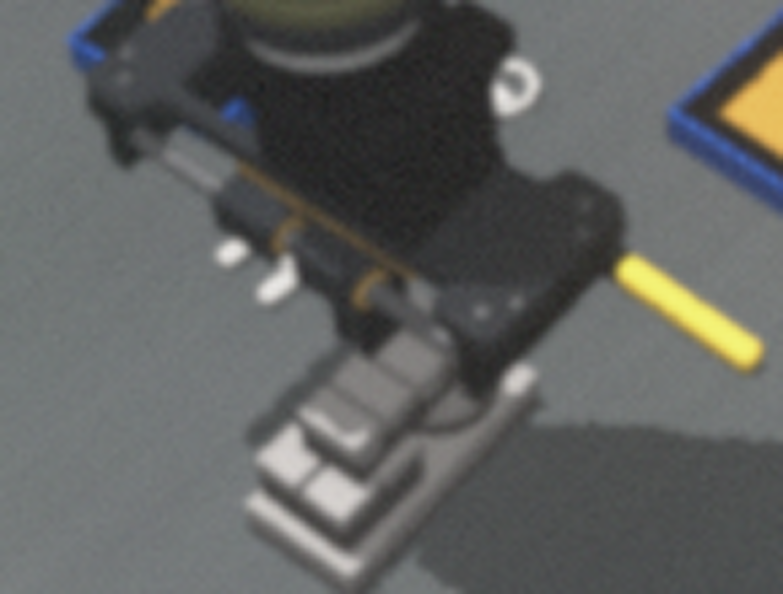

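```bash
python3 - <<'E'
from h import *
w=pickle.load(open("w1.pkl","rb")); s=pickle.load(open("s3.pkl","rb")); t=pickle.load(open("top0.pkl","rb"))
uv=proj(s,[.45,.253,.08])[0].astype(int); o=uv-[70,65]
W=lambda l:(np.array(l)+.5)/5-.5+[225,76]
S=lambda l:(np.array(l)+.5)/5.4-.5+o
def tri(*rs):
    A=0;b=0
    for o_,v in rs:
        v=v[0]/np.linalg.norm(v[0]); M=np.eye(3)-np.outer(v,v); A=A+M; b=b+M@o_
    X=np.linalg.solve(A,b); return X.round(4),[round(float(np.linalg.norm(np.cross(X-o_,v[0]/np.linalg.norm(v[0])))*1000),1) for o_,v in rs]
for n,a,b in(("bar+x",(262,127),(302,407)),("bar-x",(126,130),(355,455)),("block+x",(305,60),(255,467)),("block-x",(104,64),(340,525)),("plate+x",(312,30),(247,507)),("plate-x",(84,38),(355,577))):
    print(n,tri(ray(w,W(a)),ray(s,S(b))))
E
```

```text
bar+x (array([0.4605, 0.2887, 0.0735]), [1.2, 1.2])
bar-x (array([0.4323, 0.2871, 0.0682]), [0.3, 0.3])
block+x (array([0.4727, 0.3048, 0.038 ]), [0.3, 0.3])
block-x (array([0.4269, 0.3015, 0.0425]), [0.6, 0.6])
plate+x (array([0.4754, 0.3115, 0.014 ]), [0.8, 0.8])
plate-x (array([0.4201, 0.3058, 0.0168]), [1.5, 1.5])
```

Both views agree that the parts sit where expected (bar top at about 0.072). The real fingertips end about 35 mm behind the reported TCP: the fingers shut above the bar without touching it. I'll use tip z ≈ TCP z + 0.035, reopen, and go lower in steps.

Call:
jog_arm(rows="-0.15 -0.35 0 0 0 0 -1;0 0 0 0 0 0 -1;0 0 0 0 0 0 -1;0 0 0 0 0 0 -1;0 0 0 0 0 0 -1")

```text
time: 6.15
position: [0.45, 0.2531, 0.0606]
tool_rot: [2.124, 2.315, -0.0]
ft_force: [0.0, 0.2, -0.2]
grip_width: 0.489
grip_force: 0.0
```

Call:
jog_arm(rows="0 0 0 0 0 0 -1;0 0 0 0 0 0 -1;0 0 0 0 0 0 -1;0 0 0 0 0 0 -1;0 0 1.0 0 0 0 -1")

```text
time: 6.78
position: [0.4507, 0.2533, 0.0509]
tool_rot: [2.123, 2.314, 0.002]
ft_force: [0.2, 0.7, -0.1]
grip_width: 0.983
grip_force: 0.0
```

Call:
jog_arm(rows="0 0 0.8 0 0 0 -1;0 0 0.8 0 0 0 -1;0 0 0.8 0 0 0 -1;0 0 0.4 0 0 0 -1;0 0 0 0 0 0 -1")

```text
time: 7.4
position: [0.4497, 0.253, 0.0223]
tool_rot: [-2.123, -2.315, 0.001]
ft_force: [-0.1, -0.5, 0.7]
grip_width: 1.0
grip_force: 0.0
```

```bash
python3 - <<'E'
from h import *
go(.45,.253,.022,.085)
E
```

```text
t 7.4 pos [0.4497 0.253  0.0223] yaw 0.086 lev [-0.001  0.     0.   ] -> shift cm [-0.    0.03  0.03] turn z 0.001 w 87.0 gf 0.0 q7 -0.66 ft [-0.1 -0.5  0.7]
```

Call:
jog_arm(rows="0 0 0 0 0 0 1;0 0 0 0 0 0 1;0 0 0 0 0 0 1;0 0 0 0 0 0 1;0 0 0 0 0 0 1", force=15)

```text
time: 8.02
position: [0.45, 0.253, 0.0226]
tool_rot: [2.124, 2.315, -0.0]
ft_force: [-0.3, -0.6, -0.1]
grip_width: 0.52
grip_force: 0.0
```

Call:
jog_arm(rows="0 0 0 0 0 0 1;0 0 0 0 0 0 1;0 0 0 0 0 0 1")

```text
time: 8.4
position: [0.45, 0.253, 0.0226]
tool_rot: [2.124, 2.315, -0.0]
ft_force: [0.5, -0.1, -0.2]
grip_width: 0.342
grip_force: 14.9
```

```bash
python3 - <<'E'
from h import *
d=grab("wrist","w4"); go(.45,.253,.022,.085)
im=cv2.resize(d["img"][100:300,160:360],(600,600),interpolation=2); cv2.imwrite("pics/w4c.png",im)
E
```

```text
t 8.45 pos [0.45   0.253  0.0226] yaw 0.086 lev [ 0.  0. -0.] -> shift cm [-0.   -0.    0.06] turn z 0.001 w 29.8 gf 14.9 q7 -0.66 ft [0.3 0.3 0.1]
```

View pics/w4c.png

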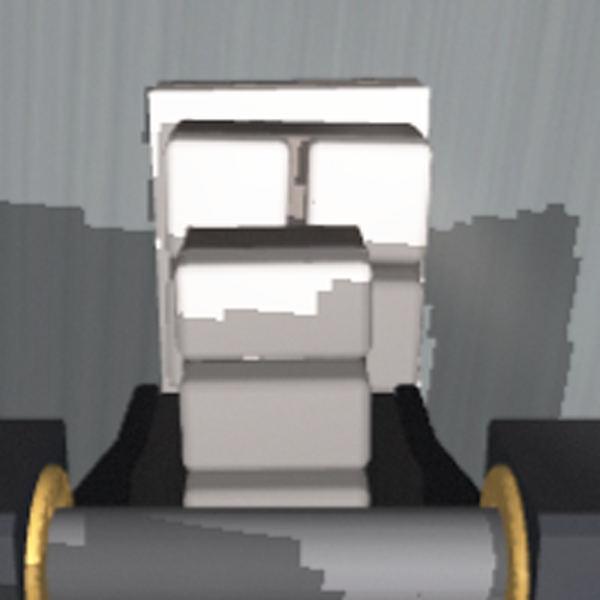

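Gripped at 29.8 mm, which is the bar's width. Firm up the grip and lift.

Call:
jog_arm(rows="0 0 0 0 0 0 1;0 0 0 0 0 0 1;0 0 -1 0 0 0 1;0 0 -2 0 0 0 1;0 0 -3 0 0 0 1", force=45)

```text
time: 9.07
position: [0.4492, 0.2528, 0.0834]
tool_rot: [-2.123, -2.315, 0.002]
ft_force: [0.0, 0.4, -5.0]
grip_width: 0.339
grip_force: 44.9
```

Call:
jog_arm(rows="0 0 -3 0 0 0.066 1;-4 0 0 0 0 0 1;-5 0 0 0 0 0 1;-5 -0.2 0 0 0 0 1;-5 -0.2 0 0 0 0 1")

```text
time: 9.7
position: [0.4498, 0.0617, 0.114]
tool_rot: [2.197, 2.243, 0.001]
ft_force: [1.5, -0.9, -4.8]
grip_width: 0.341
grip_force: 44.9
```

Call:
jog_arm(rows="-4 0 0 0 0 0 1;-3 0 0 0 0 0 1;0 0 0 0 0 0 1")

```text
time: 10.07
position: [0.4512, -0.0096, 0.1136]
tool_rot: [2.203, 2.238, -0.0]
ft_force: [-0.3, 1.4, -4.8]
grip_width: 0.342
grip_force: 44.9
```

```bash
python3 - <<'E'
from h import *
go(.451,-.010,-.0114,.02)
t=grab("top","t5"); d=grab("wrist","w5")
for n,dd in(("top",t),("wrist",d)):
  for c in blobs(dd,(15,100,120),(32,255,255),150):
    r=rect(onz(dd,c,.014)); print(n,r[0].round(4),np.round(r[1:],2))
im=np.zeros((600,800,3),np.uint8); im[:300,:400]=cv2.resize(d["img"],(400,300)); im[:300,400:]=cv2.resize(t["img"],(400,300))
u=proj(t,[.45,.24,.03])[0].astype(int); im[300:,:400]=cv2.resize(t["img"][u[1]-30:u[1]+30,u[0]-40:u[0]+40],(400,300),interpolation=2)
im[300:,400:]=cv2.resize(d["img"][90:240,150:350],(400,300))
cv2.imwrite("pics/x5.png",im)
E
```

```text
t 10.07 pos [ 0.4512 -0.0096  0.1136] yaw 0.016 lev [ 0.001  0.001 -0.   ] -> shift cm [-0.03 -0.03 12.5 ] turn z -0.004 w 29.7 gf 44.9 q7 0.0 ft [-0.3  1.4 -4.8]
top [0.4122 0.1191] [75.14 14.55 -0.  ]
top [ 0.4367 -0.2646] [64.57 63.21  0.08]
top [ 0.6458 -0.3846] [80.45 46.99  1.51]
top [0.6826 0.1528] [62.53 59.7  -0.77]
top [ 0.6804 -0.1427] [133.37  67.56   1.56]
top [ 0.6384 -0.5651] [265.69 216.6   -1.41]
wrist [ 0.4996 -0.1565] [4.2557e+02 5.7380e+01 2.0000e-02]
wrist [ 0.5309 -0.1118] [63.74  8.95 -1.49]
wrist [ 0.3767 -0.1141] [64.38 10.45  1.43]
wrist [ 0.6761 -0.0834] [56.29 12.77  0.  ]
wrist [0.4502 0.0169] [4.636e+01 3.561e+01 2.000e-02]
wrist [0.4131 0.1188] [7.413e+01 1.324e+01 3.000e-02]
```

View pics/x5.png

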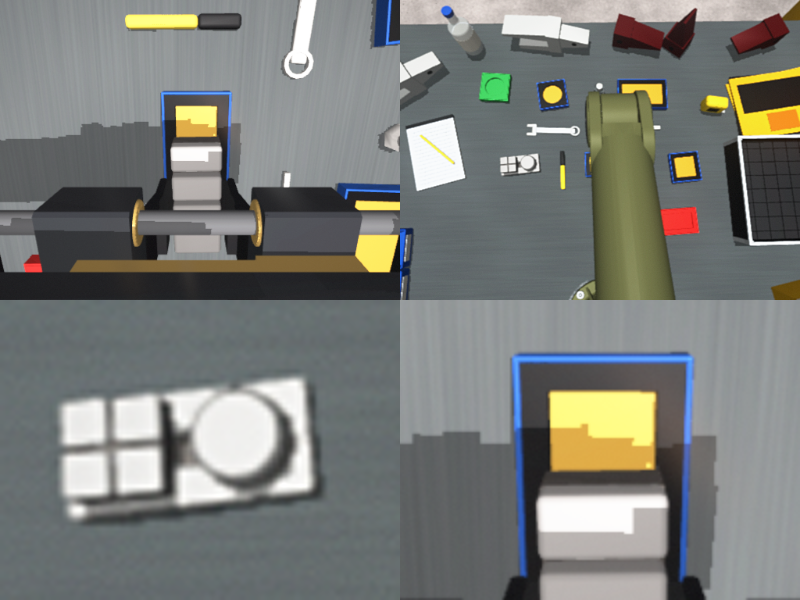

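Bar held level over its tray; floor centre x=.450 confirmed by the wrist view, and button and block still stand on the plate. Lowering.

Call:
jog_arm(rows="0 -0.07 5 0 0 0 1;0 0 4 0 0 0 1;0 0 2 0 0 0 1;0 0 0.8 0 0 0 1;0 0 0 0 0 0 1")

```text
time: 10.8
position: [0.4508, -0.0062, -0.005]
tool_rot: [-2.198, -2.245, -0.001]
ft_force: [-0.2, -0.2, -3.4]
grip_width: 0.342
grip_force: 44.9
```

```bash
python3 - <<'E'
from h import *
go(.4505,-.010,-.0114,.02)
E
```

```text
t 10.8 pos [ 0.4508 -0.0062 -0.005 ] yaw 0.021 lev [ 0. -0.  0.] -> shift cm [-0.38 -0.04  0.64] turn z 0.001 w 29.8 gf 44.9 q7 -0.1 ft [-0.2 -0.2 -3.4]
```

Call:
jog_arm(rows="-0.35 0 0 0 0 0 1;0 0 0.3 0 0 0 1;0 0 0.2 0 0 0 1;0 0 0 0 0 0 1")

```text
time: 11.3
position: [0.4504, -0.0105, -0.0104]
tool_rot: [-2.199, -2.243, 0.0]
ft_force: [-0.2, -0.4, -4.6]
grip_width: 0.338
grip_force: 44.9
```

```bash
python3 - <<'E'
from h import *
go(.4505,-.010,-.0114,.02)
E
```

```text
t 11.3 pos [ 0.4504 -0.0105 -0.0104] yaw 0.02 lev [-0.  0.  0.] -> shift cm [0.05 0.01 0.1 ] turn z -0.0 w 29.4 gf 44.9 q7 -0.1 ft [-0.2 -0.4 -4.6]
```

Call:
jog_arm(rows="0 0 0.1 0 0 0 1;0 0 0.05 0 0 0 1;0 0 0 0 0 0 1")

```text
time: 11.68
position: [0.4507, -0.0105, -0.0114]
tool_rot: [2.199, 2.244, -0.0]
ft_force: [-2.6, -0.2, 2.1]
grip_width: 0.337
grip_force: 44.9
```

Call:
jog_arm(rows="0 0 0 0 0 0 0.2;0 0 0 0 0 0 -0.2;0 0 0 0 0 0 -0.2;0 0 0 0 0 0 -0.2;0 0 0 0 0 0 -0.2")

```text
time: 12.3
position: [0.4506, -0.0105, -0.0119]
tool_rot: [2.199, 2.244, 0.0]
ft_force: [-0.9, 0.1, -0.3]
grip_width: 0.594
grip_force: 0.0
```

Call:
jog_arm(rows="0 0 -2 0 0 0 -1;0 0 -3 0 0 0 -1;0 0 -5 0 0 0 -1;0 0 0 0 0 0 -1")

```text
time: 12.8
position: [0.4539, -0.0107, 0.0918]
tool_rot: [2.195, 2.239, 0.007]
ft_force: [0.1, -0.1, -0.4]
grip_width: 0.952
grip_force: 0.0
```

```bash
python3 - <<'E'
from h import *
d=grab("wrist","w6"); go(.455,.223,.15,.085)
cv2.imwrite("pics/w6c.png",cv2.resize(d["img"][60:310,100:420],(800,600)))
E
```

```text
t 12.85 pos [ 0.4522 -0.0107  0.0898] yaw 0.02 lev [ 0.004  0.001 -0.   ] -> shift cm [23.36  0.77 -6.05] turn z -0.065 w 84.2 gf 0.0 q7 -0.01 ft [ 0.  -0.7 -0.9]
```

View pics/w6c.png

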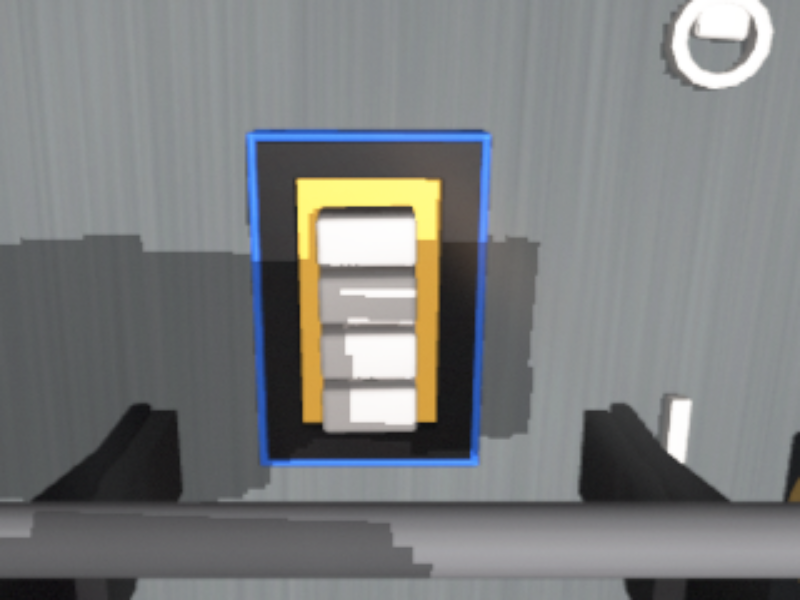

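Bar lies on its floor inside the cutout (ends at (366,210) and (370,432), yellow visible all round). Next, the button.

Call:
jog_arm(rows="2 0 -3 0 0 0 -1;5.5 0.1 -1 0 0 0 -1;5.5 0.1 0 0 0 0 -1;5.4 0.1 0 0 0 0 -1;5 0.1 0 0 0 -0.065 -1")

```text
time: 13.48
position: [0.449, 0.2249, 0.127]
tool_rot: [-2.123, -2.315, 0.002]
ft_force: [0.4, -0.5, 0.9]
grip_width: 0.998
grip_force: 0.0
```

Call:
jog_arm(rows="0 0 0 0 0 0 -1;0 0 0 0 0 0 -1")

```text
time: 13.72
position: [0.4492, 0.2226, 0.1268]
tool_rot: [-2.125, -2.313, 0.004]
ft_force: [0.1, -0.3, -0.2]
grip_width: 1.003
grip_force: 0.0
```

```bash
python3 - <<'E'
from h import *
t=pickle.load(open("t5.pkl","rb")); u=proj(t,[.45,.24,.03])[0].astype(int)
q=u-[40,30]+np.array([[238,137],[112,148]])/5-.4
print("button top",onz(t,q[:1],.048),"block",onz(t,q[1:],.048))
d=grab("wrist","w7"); go(.455,.2225,-.0055,.085)
# button rim: bright/edges -> hough circle near predicted place
g=cv2.cvtColor(d["img"],cv2.COLOR_BGR2GRAY); p=proj(d,[.4555,.223,.048])[0]; print(p)
r=np.linalg.norm(proj(d,[.4555+.019,.223,.048])[0]-p)
c=cv2.HoughCircles(cv2.GaussianBlur(g,(3,3),0),cv2.HOUGH_GRADIENT,1,5,param1=80,param2=8,minRadius=int(r*.85),maxRadius=int(r*1.3))
for k in c[0]:
    if np.hypot(*(k[:2]-p))<20: print(k,r,onz(d,k[:2],.048),onz(d,k[:2],.042))
E
```

```text
button top [[0.45477956 0.22095225 0.048     ]] block [[0.45082044 0.27969931 0.048     ]]
t 13.78 pos [0.4496 0.2219 0.127 ] yaw 0.083 lev [-0.002  0.001  0.   ] -> shift cm [ 0.03  0.57 13.25] turn z -0.002 w 86.8 gf 0.0 q7 -0.49 ft [ 1.1  0.2 -0.3]
[259.47411119 188.35999723]
[259.5 180.5  25.1] 22.545348317060743 [[0.45490338 0.22978308 0.048     ]] [[0.45515786 0.22829682 0.042     ]]
[260.5 185.5  27.3] 22.545348317060743 [[0.45613161 0.22555104 0.048     ]] [[0.45641258 0.22397349 0.042     ]]
[261.5 195.5  28.4] 22.545348317060743 [[0.45777636 0.21690745 0.048     ]] [[0.45809281 0.21514343 0.042     ]]
[255.5 193.5  28.4] 22.545348317060743 [[0.45256437 0.21823102 0.048     ]] [[0.45276839 0.21649556 0.042     ]]
[255.5 177.5  20.7] 22.545348317060743 [[0.45134837 0.23206453 0.048     ]] [[0.45152616 0.23062748 0.042     ]]
[263.5 177.5  20.5] 22.545348317060743 [[0.45799053 0.23263119 0.048     ]] [[0.4583116  0.23120637 0.042     ]]
[257.5 200.5  28.4] 22.545348317060743 [[0.45479989 0.21220499 0.048     ]] [[0.45505214 0.21033953 0.042     ]]
[251.5 184.5  21.8] 22.545348317060743 [[0.44853553 0.22577298 0.048     ]] [[0.44865264 0.22420022 0.042     ]]
[262.5 206.5  22.9] 22.545348317060743 [[0.459533   0.20722143 0.048     ]] [[0.45988735 0.20524846 0.042     ]]
[268.5 174.5  21.7] 22.545348317060743 [[0.46189023 0.23553556 0.048     ]] [[0.46229543 0.2341734  0.042     ]]
```

Call:
jog_arm(rows="0.05 0.6 3 0 0 0 -1;0 0 5 0 0 0 -1;0 0 3 0 0 0 -1;0 0 1.5 0 0 0 -1;0 0 0 0 0 0 -1")

```text
time: 14.4
position: [0.4555, 0.2234, 0.0025]
tool_rot: [-2.126, -2.312, 0.003]
ft_force: [-0.7, -0.2, 0.5]
grip_width: 0.994
grip_force: 0.0
```

```bash
python3 - <<'E'
from h import *
go(.4555,.2225,-.0055,.085)
E
```

```text
t 14.4 pos [0.4555 0.2234 0.0025] yaw 0.084 lev [-0.002  0.001  0.   ] -> shift cm [-0.09 -0.01  0.8 ] turn z -0.001 w 86.5 gf 0.0 q7 -0.63 ft [-0.7 -0.2  0.5]
```

Call:
jog_arm(rows="-0.1 0 0.8 0 0 0 -1;0 0 0 0 0 0 1;0 0 0 0 0 0 1;0 0 0 0 0 0 1;0 0 0 0 0 0 1", force=15)

```text
time: 15.02
position: [0.4561, 0.2236, -0.0047]
tool_rot: [2.125, 2.314, 0.0]
ft_force: [-0.6, 0.0, -0.5]
grip_width: 0.627
grip_force: 0.0
```

Call:
jog_arm(rows="0 0 0 0 0 0 1;0 0 0 0 0 0 1;0 0 0 0 0 0 1")

```text
time: 15.4
position: [0.4559, 0.2235, -0.0048]
tool_rot: [2.125, 2.314, -0.0]
ft_force: [-1.0, -1.4, 1.6]
grip_width: 0.519
grip_force: 15.0
```

Call:
jog_arm(rows="0 0 0 0 0 0 1;0 0 0 0 0 0 1", force=45)

```text
time: 15.65
position: [0.4559, 0.2236, -0.0048]
tool_rot: [2.125, 2.314, -0.0]
ft_force: [-0.2, -0.7, 1.7]
grip_width: 0.511
grip_force: 45.0
```

```bash
python3 - <<'E'
from h import *
go(.4555,.2225,-.0055,.085); go(.682,.152,.09)
E
```

```text
t 15.65 pos [ 0.4559  0.2236 -0.0048] yaw 0.085 lev [-0.  0.  0.] -> shift cm [-0.1  -0.05  0.07] turn z 0.0 w 44.5 gf 45.0 q7 -0.64 ft [-0.2 -0.7  1.7]
t 15.65 pos [ 0.4559  0.2236 -0.0048] yaw 0.085 lev [-0.  0.  0.] -> shift cm [-9.05 21.92 -9.48] turn z 0 w 44.5 gf 45.0 q7 -0.64 ft [-0.2 -0.7  1.7]
```

Gripped at about 45 mm. Lift and transport.

Call:
jog_arm(rows="0 0 -1 0 0 0 1;0 0 -2.5 0 0 0 1;0 0 -3 0 0 0 1;0 0 -3 0 0 0 1;-1.8 4.38 0 0 0 0 1")

```text
time: 16.27
position: [0.5006, 0.2123, 0.0936]
tool_rot: [2.116, 2.317, 0.005]
ft_force: [1.8, 0.2, -3.0]
grip_width: 0.511
grip_force: 45.0
```

Call:
jog_arm(rows="-1.8 4.38 0 0 0 0 1;-1.8 4.38 0 0 0 0 1;-1.8 4.38 0 0 0 0 1;-1.8 4.38 0 0 0 0 1;0 0 0 0 0 0 1")

```text
time: 16.9
position: [0.6845, 0.1482, 0.0881]
tool_rot: [-2.132, -2.308, 0.002]
ft_force: [-1.1, -0.7, -4.7]
grip_width: 0.513
grip_force: 45.0
```

Call:
jog_arm(rows="0 0 0 0 0 0 1")

```text
time: 17.02
position: [0.6806, 0.1529, 0.0892]
tool_rot: [-2.123, -2.312, 0.002]
ft_force: [0.1, -0.1, -4.2]
grip_width: 0.511
grip_force: 45.0
```

```bash
python3 - <<'E'
from h import *
go(.682,.152,-.0108)
d=grab("wrist","w8"); g=cv2.cvtColor(d["img"],cv2.COLOR_BGR2HSV)
for c in blobs(d,(105,120,60),(130,255,255),100):
    W=onz(d,c,.02); r=rect(W); print("blue",r[0].round(4),np.round(r[1:],2),W[:,:2].min(0).round(3),W[:,:2].max(0).round(3))
for c in blobs(d,(15,100,120),(32,255,255),60):
    W=onz(d,c,.014); print("yel",c.mean(0).round(),W[:,:2].min(0).round(4),W[:,:2].max(0).round(4))
s=grab("side","s8")
for c in blobs(s,(15,100,120),(32,255,255),60): print("side",c.mean(0).round(),onz(s,c,.014).mean(0).round(3))
E
```

```text
t 17.02 pos [0.6806 0.1529 0.0892] yaw 0.085 lev [-0.002 -0.001  0.   ] -> shift cm [-0.11  0.16 10.  ] turn z 0 w 44.4 gf 45.0 q7 -0.42 ft [ 0.1 -0.1 -4.2]
blue [0.6802 0.1593] [91.96 81.24  0.14] [0.63  0.116] [0.731 0.205]
yel [314. 339.] [ 0.5727 -0.0124] [0.9335 0.0373]
yel [ 10. 322.] [ 0.4589 -0.024 ] [0.4701 0.0281]
yel [362. 287.] [0.7763 0.0418] [0.794  0.0994]
yel [142. 286.] [0.5846 0.0246] [0.5937 0.0835]
yel [253. 184.] [0.6505 0.1328] [0.7123 0.1825]
side [ 87. 351.] [0.507 0.512 0.014]
side [258. 257.] [0.409 0.124 0.014]
side [282. 220.] [0.44  0.    0.014]
side [169. 204.] [0.682 0.151 0.014]
side [345. 166.] [ 0.436 -0.265  0.014]
side [249. 148.] [ 0.678 -0.142  0.014]
side [338.  74.] [ 0.722 -0.643  0.014]
side [414.  31.] [ 0.671 -1.077  0.014]
```

Call:
jog_arm(rows="-0.12 0.1 3 0 0 0 1;0 0 4 0 0 0 1;0 0 1.5 0 0 0 1;0 0 0.5 0 0 0 1;0 0 0 0 0 0 1")

```text
time: 17.75
position: [0.6835, 0.1519, 0.0014]
tool_rot: [2.124, 2.313, 0.002]
ft_force: [0.6, -0.5, -2.9]
grip_width: 0.512
grip_force: 45.0
```

```bash
python3 - <<'E'
from h import *
go(.6815,.1515,-.0108)
E
```

```text
t 17.75 pos [0.6835 0.1519 0.0014] yaw 0.085 lev [ 0.002 -0.     0.   ] -> shift cm [-0.02 -0.21  1.22] turn z 0 w 44.5 gf 45.0 q7 -0.45 ft [ 0.6 -0.5 -2.9]
```

Call:
jog_arm(rows="0 -0.2 0.6 0 0 0 1;0 0 0.3 0 0 0 1;0 0 0.1 0 0 0 1;0 0 0 0 0 0 1")

```text
time: 18.25
position: [0.6809, 0.1511, -0.0099]
tool_rot: [2.125, 2.314, -0.0]
ft_force: [-0.0, -0.6, -3.9]
grip_width: 0.505
grip_force: 45.0
```

```bash
python3 - <<'E'
from h import *
go(.6815,.1515,-.0108)
E
```

```text
t 18.25 pos [ 0.6809  0.1511 -0.0099] yaw 0.085 lev [ 0.  0. -0.] -> shift cm [0.03 0.06 0.09] turn z 0 w 44.0 gf 45.0 q7 -0.45 ft [-0.  -0.6 -3.9]
```

Call:
jog_arm(rows="0 0 0.1 0 0 0 1;0 0 0.02 0 0 0 1;0 0 0 0 0 0 0;0 0 0 0 0 0 -0.5;0 0 0 0 0 0 -0.5")

```text
time: 18.88
position: [0.6815, 0.1514, -0.0105]
tool_rot: [2.125, 2.313, 0.002]
ft_force: [-0.0, 0.1, 0.3]
grip_width: 0.657
grip_force: 0.0
```

Call:
jog_arm(rows="0 0 0 0 0 0 -0.5;0 0 0 0 0 0 -0.5;0 0 -2 0 0 0 -1;0 0 -4 0 0 0 -1;0 0 -5 0 0 0 -1")

```text
time: 19.5
position: [0.6804, 0.1511, 0.1006]
tool_rot: [-2.124, -2.314, 0.001]
ft_force: [0.8, 0.9, 0.1]
grip_width: 0.968
grip_force: 0.0
```

Call:
jog_arm(rows="0 0 0 0 0 0 -1;0 0 0 0 0 0 -1")

```text
time: 19.75
position: [0.6811, 0.1512, 0.1]
tool_rot: [2.124, 2.313, 0.001]
ft_force: [0.5, 0.1, -1.1]
grip_width: 0.999
grip_force: 0.0
```

```bash
python3 - <<'E'
from h import *
go(.451,.280,.1,.075)
d=grab("wrist","w9"); s=grab("side","s9")
for c in blobs(d,(15,100,120),(32,255,255),60):
    W=onz(d,c,.014); print("yel",c.mean(0).round(),W[:,:2].min(0).round(4),W[:,:2].max(0).round(4))
im=np.zeros((600,800,3),np.uint8)
p=proj(d,[.681,.151,.03])[0].astype(int); print(p)
im[:300,:400]=cv2.resize(d["img"][p[1]-60:p[1]+60,p[0]-80:p[0]+80],(400,300),interpolation=2)
p=proj(s,[.681,.151,.03])[0].astype(int); im[:300,400:]=cv2.resize(s["img"][p[1]-30:p[1]+30,p[0]-40:p[0]+40],(400,300),interpolation=2)
p=proj(d,[.452,.252,.03])[0].astype(int); print(p)
p=proj(s,[.452,.252,.03])[0].astype(int); im[300:,:400]=cv2.resize(s["img"][p[1]-30:p[1]+30,p[0]-40:p[0]+40],(400,300),interpolation=2)
p=proj(s,[.4505,-.01,.03])[0].astype(int); im[300:,400:]=cv2.resize(s["img"][p[1]-30:p[1]+30,p[0]-40:p[0]+40],(400,300),interpolation=2)
cv2.imwrite("pics/x9.png",im)
E
```

```text
t 19.75 pos [0.6811 0.1512 0.1   ] yaw 0.085 lev [ 0.001  0.    -0.   ] -> shift cm [ 14.79 -21.83  -0.03] turn z 0.01 w 86.9 gf 0.0 q7 -0.41 ft [ 0.5  0.1 -1.1]
yel [344. 340.] [ 0.6665 -0.0152] [0.8892 0.0165]
yel [450. 287.] [0.86   0.0392] [0.8855 0.0979]
yel [ 54. 286.] [0.4976 0.008 ] [0.5176 0.069 ]
yel [252. 177.] [0.6505 0.1277] [0.7122 0.1825]
[251 191]
[-54  30]
```

View pics/x9.png

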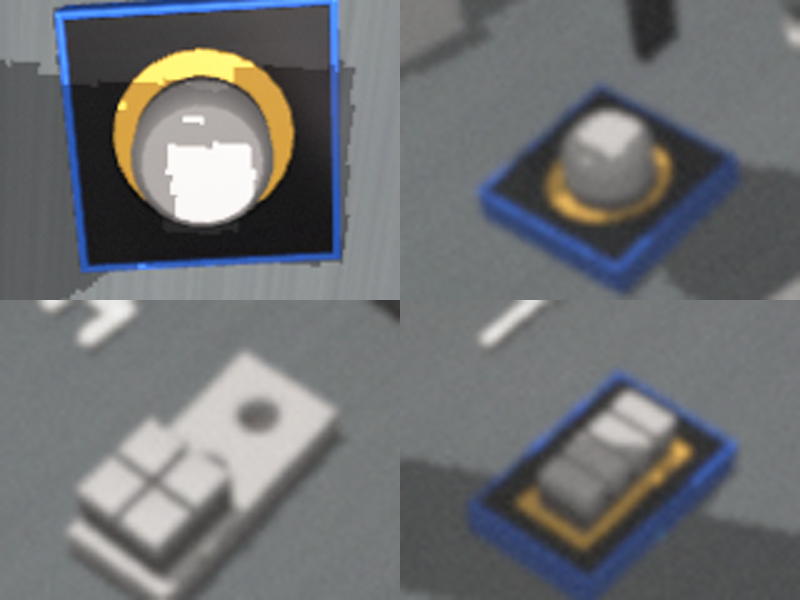

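Button (200,150) and bar (600,455) sit in their cutouts; the block stands on the plate untouched. Next, the block.

Call:
jog_arm(rows="2.95 -4.37 0 0 0 0 -1;2.95 -4.37 0 0 0 0 -1;2.95 -4.37 0 0 0 0 -1;2.95 -4.37 0 0 0 0 -1;2.95 -4.37 0 0 0 0 -1")

```text
time: 20.48
position: [0.4484, 0.2798, 0.0979]
tool_rot: [-2.125, -2.313, 0.003]
ft_force: [0.5, 1.1, 0.8]
grip_width: 1.008
grip_force: 0.0
```

Call:
jog_arm(rows="0 0 0 0 0 0.01 -1;0 0 0 0 0 0 -1;0 0 3 0 0 0 -1;0 0 3 0 0 0 -1;0 0 0 0 0 0 -1")

```text
time: 21.1
position: [0.4497, 0.2774, 0.0364]
tool_rot: [-2.137, -2.299, 0.008]
ft_force: [1.1, 0.9, 0.3]
grip_width: 0.992
grip_force: 0.0
```

```bash
python3 - <<'E'
from h import *
go(.451,.280,-.0048,.075)
E
```

```text
t 21.1 pos [0.4497 0.2774 0.0364] yaw 0.073 lev [-0.006  0.001  0.   ] -> shift cm [0.26 0.17 4.12] turn z -0.002 w 86.3 gf 0.0 q7 -0.73 ft [1.1 0.9 0.3]
```

Call:
jog_arm(rows="0.15 0.1 2 0 0 0 -1;0 0 2 0 0 0 -1;0 0 0 0 0 0 1;0 0 0 0 0 0 1;0 0 0 0 0 0 1", force=15)

```text
time: 21.72
position: [0.452, 0.2816, -0.0004]
tool_rot: [2.136, 2.303, 0.002]
ft_force: [-0.5, -0.1, 0.0]
grip_width: 0.742
grip_force: 0.0
```

Call:
jog_arm(rows="0 0 0 0 0 0 1;0 0 0 0 0 0 1;0 0 0 0 0 0 1;0 0 0 0 0 0 1")

```text
time: 22.22
position: [0.4516, 0.2812, -0.0008]
tool_rot: [2.137, 2.303, -0.0]
ft_force: [-1.2, -0.4, 3.9]
grip_width: 0.527
grip_force: 15.0
```

Call:
jog_arm(rows="0 0 0 0 0 0 1;0 0 0 0 0 0 1", force=45)

```text
time: 22.48
position: [0.4516, 0.2812, -0.0008]
tool_rot: [2.136, 2.303, -0.0]
ft_force: [-1.2, -1.3, 5.2]
grip_width: 0.522
grip_force: 45.0
```

```bash
python3 - <<'E'
from h import *
go(.451,.280,-.0048,.075); go(.436,-.265,.1,.07)
E
```

```text
t 22.48 pos [ 0.4516  0.2812 -0.0008] yaw 0.075 lev [ 0.  0. -0.] -> shift cm [-0.11 -0.07  0.4 ] turn z 0.0 w 45.4 gf 45.0 q7 -0.78 ft [-1.2 -1.3  5.2]
t 22.48 pos [ 0.4516  0.2812 -0.0008] yaw 0.075 lev [ 0.  0. -0.] -> shift cm [-54.35  -5.65 -10.06] turn z 0.005 w 45.4 gf 45.0 q7 -0.78 ft [-1.2 -1.3  5.2]
```

Call:
jog_arm(rows="0 0 -1 0 0 0 1;0 0 -2.5 0 0 0 1;0 0 -3.5 0 0 0 1;0 0 -3.5 0 0 0 1;-4 0.5 0 0 0 0 1")

```text
time: 23.1
position: [0.4601, 0.2463, 0.1071]
tool_rot: [2.128, 2.31, 0.011]
ft_force: [0.7, -1.3, -3.6]
grip_width: 0.526
grip_force: 45.0
```

Call:
jog_arm(rows="-5.5 0.5 0 0 0 0 1;-5.5 0.5 0 0 0 0 1;-5.5 0.5 0 0 0 0 1;-5.5 0 0 0 0 0 1;-5.5 -1 0 0 0 0 1")

```text
time: 23.72
position: [0.4851, -0.0339, 0.1038]
tool_rot: [2.136, 2.303, 0.001]
ft_force: [0.2, -1.2, -3.2]
grip_width: 0.521
grip_force: 45.0
```

Call:
jog_arm(rows="-5.5 -1.6 0 0 0 0 1;-5.5 -1.6 0 0 0 0 1;-5.5 -1.6 0 0 0 0 1;-4 -1.3 0 0 0 0 1;0 0 0 0 0 0 1")

```text
time: 24.35
position: [0.4374, -0.2453, 0.1033]
tool_rot: [-2.144, -2.295, 0.002]
ft_force: [-0.1, 0.8, -3.5]
grip_width: 0.522
grip_force: 45.0
```

```bash
python3 - <<'E'
from h import *
go(.436,-.265,.1,.07)
E
```

```text
t 24.35 pos [ 0.4374 -0.2453  0.1033] yaw 0.068 lev [-0.001  0.001  0.   ] -> shift cm [-1.96 -0.27  0.33] turn z -0.002 w 45.4 gf 45.0 q7 0.49 ft [-0.1  0.8 -3.5]
```

Call:
jog_arm(rows="-1.95 -0.27 0 0 0 -0.005 1;0 0 0 0 0 0 1")

```text
time: 24.6
position: [0.4382, -0.2622, 0.1038]
tool_rot: [2.132, 2.307, -0.001]
ft_force: [0.0, 0.3, -4.1]
grip_width: 0.519
grip_force: 45.0
```

```bash
python3 - <<'E'
from h import *
d=grab("wrist","w10"); go(.436,-.265,-.0068,.07)
for n,lo,hi,z in(("yel",(15,100,120),(32,255,255),.014),("blue",(105,120,60),(130,255,255),.02)):
  for c in blobs(d,lo,hi,60):
    W=onz(d,c,z); print(n,c.mean(0).round(),W[:,:2].min(0).round(4),W[:,:2].max(0).round(4),np.round(rect(W)[3],3))
E
```

```text
t 24.65 pos [ 0.4385 -0.2609  0.1038] yaw 0.08 lev [-0. -0.  0.] -> shift cm [-0.4  -0.28 11.06] turn z 0.01 w 45.5 gf 45.0 q7 0.52 ft [ 0.3 -0.5 -3.3]
yel [328. 338.] [ 0.327  -0.4406] [ 0.707  -0.3592] 0.097
yel [362. 288.] [ 0.541 -0.385] [ 0.5598 -0.3233] -1.426
yel [141. 285.] [ 0.335  -0.4009] [ 0.3532 -0.3376] 1.398
yel [249. 174.] [ 0.4023 -0.2757] [ 0.4673 -0.2313] 0.079
yel [509. 130.] [ 0.6462 -0.207 ] [ 0.6525 -0.1869] -1.285
blue [246. 163.] [ 0.3868 -0.3057] [ 0.4829 -0.2137] 0.077
blue [496.  91.] [ 0.6153 -0.2217] [ 0.6523 -0.1047] -1.285
```

Call:
jog_arm(rows="-0.35 -0.3 3 0 0 0 1;0 0 4 0 0 0 1;0 0 2 0 0 0 1;0 0 0.8 0 0 0 1;0 0 0 0 0 0 1")

```text
time: 25.28
position: [0.436, -0.264, 0.006]
tool_rot: [-2.129, -2.309, -0.0]
ft_force: [0.4, -0.2, -3.0]
grip_width: 0.521
grip_force: 45.0
```

```bash
python3 - <<'E'
from h import *
go(.4355,-.2645,-.0068,.078)
E
```

```text
t 25.27 pos [ 0.436 -0.264  0.006] yaw 0.081 lev [-0. -0.  0.] -> shift cm [-0.05 -0.05  1.28] turn z 0.003 w 45.4 gf 45.0 q7 0.48 ft [ 0.4 -0.2 -3. ]
```

Call:
jog_arm(rows="0 -0.05 0.6 0 0 0 1;0 0 0.4 0 0 0 1;0 0 0.1 0 0 0 1;0 0 0 0 0 0 1;0 0 0 0 0 0 1")

```text
time: 25.9
position: [0.4354, -0.2647, -0.0049]
tool_rot: [2.131, 2.308, -0.0]
ft_force: [-0.5, 0.4, -3.5]
grip_width: 0.522
grip_force: 45.0
```

```bash
python3 - <<'E'
from h import *
go(.4355,-.2645,-.0068,.078)
E
```

```text
t 25.9 pos [ 0.4354 -0.2647 -0.0049] yaw 0.08 lev [ 0.  0. -0.] -> shift cm [0.02 0.02 0.19] turn z 0.002 w 45.4 gf 45.0 q7 0.47 ft [-0.5  0.4 -3.5]
```

Call:
jog_arm(rows="0 0 0.15 0 0 0 1;0 0 0.04 0 0 0 1;0 0 0 0 0 0 0;0 0 0 0 0 0 -0.5;0 0 0 0 0 0 -0.5")

```text
time: 26.52
position: [0.4358, -0.2649, -0.0065]
tool_rot: [2.13, 2.308, 0.0]
ft_force: [0.3, -0.1, -0.4]
grip_width: 0.668
grip_force: 0.0
```

Call:
jog_arm(rows="0 0 0 0 0 0 -0.5;0 0 0 0 0 0 -0.5;0 0 -2 0 0 0 -1;0 0 -4 0 0 0 -1;0 0 -5 0 0 0 -1")

```text
time: 27.15
position: [0.4344, -0.2641, 0.1034]
tool_rot: [-2.129, -2.307, 0.0]
ft_force: [0.9, 0.3, -0.3]
grip_width: 0.967
grip_force: 0.0
```

Call:
jog_arm(rows="0 0 0 0 0 0 -1;5.4 1.6 0 0 0 0 -1;5.4 1.6 0 0 0 0 -1;5.4 1.6 0 0 0 0 -1;5.4 1 0 0 0 0 -1")

```text
time: 27.78
position: [0.4756, -0.0428, 0.1024]
tool_rot: [-2.131, -2.308, 0.0]
ft_force: [0.8, 0.7, -0.2]
grip_width: 0.998
grip_force: 0.0
```

Call:
jog_arm(rows="5.4 0.5 0 0 0 0 -1;5.4 0 0 0 0 0 -1;5.4 0 0 0 0 0 -1;5.4 -0.2 0 0 0 0 -1;5.4 -0.2 0 0 0 -0.01 -1")

```text
time: 28.4
position: [0.4545, 0.2258, 0.1024]
tool_rot: [2.119, 2.319, -0.001]
ft_force: [0.9, 0.1, -0.6]
grip_width: 1.002
grip_force: 0.0
```

Call:
jog_arm(rows="2.7 0 0 0 0 0 -1;0 0 0 0 0 0 -1;0 0 0 0 0 0 -1")

```text
time: 28.78
position: [0.4526, 0.25, 0.1022]
tool_rot: [-2.12, -2.318, 0.003]
ft_force: [-0.1, 0.1, 0.3]
grip_width: 1.0
grip_force: 0.0
```

```bash
python3 - <<'E'
from h import *
go(.4537,.2516,-.0254,.092)
d=grab("wrist","w11")
# holes: dark blobs in the plate
for y in(-.0,):
  p=proj(d,[[.4537,.2516,.02],[.4,.2516,.02]]); print(p)
g=cv2.cvtColor(d["img"],cv2.COLOR_BGR2GRAY); x0,y0=int(p[0,0])-60,int(p[0,1])-110
im=d["img"][max(y0,0):max(y0,0)+200,x0:x0+120]; print(x0,max(y0,0))
cv2.imwrite("pics/w11c.png",cv2.resize(im,None,fx=3,fy=3,interpolation=2))
E
```

```text
t 28.77 pos [0.4526 0.25   0.1022] yaw 0.089 lev [-0.001  0.001  0.   ] -> shift cm [ 0.16  0.14 12.76] turn z -0.003 w 87.0 gf 0.0 q7 -0.6 ft [-0.1  0.1  0.3]
[[253.26009497 185.40260749]
 [189.99642111 179.94174723]]
193 75
```

View pics/w11c.png

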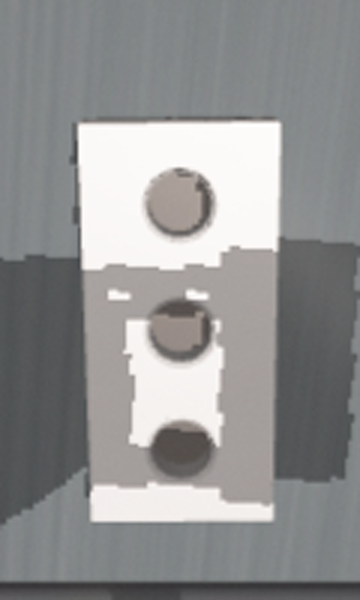

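Plate corners in this crop: (79,122), (279,122), (274,520), (91,520); holes in a row, nothing left on it.

```bash
python3 - <<'E'
from h import *
d=pickle.load(open("w11.pkl","rb"))
W=onz(d,(np.array([(79,122),(279,122),(274,520),(91,520)])+.5)/3-.5+[193,75],.02)
r=rect(W); c=W.mean(0); print(c,r); go(c[0],c[1],-.0254,r[3]+np.pi/2)
E
```

```text
[0.45343178 0.25161464 0.02      ] (array([0.45373572, 0.2516456 ]), 116.39266967773438, 54.6798095703125, np.float64(-1.4777428817254652))
t 28.82 pos [0.4529 0.2496 0.1024] yaw 0.088 lev [-0.001  0.001  0.   ] -> shift cm [ 0.21  0.08 12.78] turn z -0.005 w 86.9 gf 0.0 q7 -0.6 ft [ 0.1 -0.4 -0.5]
```

Call:
jog_arm(rows="0.2 0.08 4 0 0 -0.004 -1;0 0 5 0 0 0 -1;0 0 2 0 0 0 -1;0 0 1 0 0 0 -1;0 0 0 0 0 0 -1")

```text
time: 29.45
position: [0.454, 0.2535, -0.0164]
tool_rot: [2.115, 2.323, 0.001]
ft_force: [-0.4, -0.1, 0.1]
grip_width: 0.999
grip_force: 0.0
```

```bash
python3 - <<'E'
from h import *
go(.4535,.2516,-.0248,.092)
E
```

```text
t 29.45 pos [ 0.454   0.2535 -0.0164] yaw 0.094 lev [ 0.001 -0.     0.   ] -> shift cm [-0.18 -0.06  0.84] turn z 0.002 w 87.0 gf 0.0 q7 -0.73 ft [-0.4 -0.1  0.1]
```

Call:
jog_arm(rows="-0.2 0 0.8 0 0 0 -1;0 0 0 0 0 0 1;0 0 0 0 0 0 1;0 0 0 0 0 0 1;0 0 0 0 0 0 1", force=15)

```text
time: 30.08
position: [0.4537, 0.2516, -0.0248]
tool_rot: [2.114, 2.323, 0.0]
ft_force: [0.3, 0.6, -0.2]
grip_width: 0.631
grip_force: 0.0
```

Call:
jog_arm(rows="0 0 0 0 0 0 1;0 0 0 0 0 0 1;0 0 0 0 0 0 1")

```text
time: 30.45
position: [0.4534, 0.2515, -0.0249]
tool_rot: [2.115, 2.323, -0.0]
ft_force: [-1.4, -1.0, 2.9]
grip_width: 0.618
grip_force: 15.0
```

Call:
jog_arm(rows="0 0 0 0 0 0 1;0 0 0 0 0 0 1", force=60)

```text
time: 30.7
position: [0.4535, 0.2515, -0.0249]
tool_rot: [2.115, 2.323, -0.0]
ft_force: [-2.4, -0.9, 4.3]
grip_width: 0.612
grip_force: 60.0
```

Call:
jog_arm(rows="0 0 -0.5 0 0 0 1;0 0 -1 0 0 0 1;0 0 -1.5 0 0 0 1;0 0 0 0 0 0 1")

```text
time: 31.2
position: [0.4549, 0.2522, 0.0066]
tool_rot: [2.114, 2.322, 0.005]
ft_force: [0.7, 0.8, -7.7]
grip_width: 0.612
grip_force: 60.0
```

```bash
python3 - <<'E'
from h import *
go(.6795,-.1424,.1,-.015)
E
```

```text
t 31.2 pos [0.4549 0.2522 0.0066] yaw 0.094 lev [ 0.003 -0.001  0.   ] -> shift cm [-41.39  18.69  -9.31] turn z 0.109 w 53.2 gf 60.0 q7 -0.7 ft [ 0.7  0.8 -7.7]
```

Call:
jog_arm(rows="0 0 -3 0 0 0 1;0 0 -4 0 0 0 1;0 0 -3 0 0 0 1;-3 1.3 0 0 0 0 1;-4.5 2 0 0 0 0 1")

```text
time: 31.82
position: [0.4932, 0.1812, 0.1057]
tool_rot: [2.109, 2.328, 0.002]
ft_force: [1.9, -0.3, -8.6]
grip_width: 0.609
grip_force: 60.0
```

Call:
jog_arm(rows="-4.8 2.2 0 0 0 0 1;-4.8 2.2 0 0 0 0 1;-4.8 2.2 0 0 0 0 1;-4.8 2.2 0 0 0 0 1;-4.8 2.2 0 0 0 0 1")

```text
time: 32.45
position: [0.6258, -0.0503, 0.1044]
tool_rot: [-2.114, -2.323, 0.001]
ft_force: [0.7, 0.7, -7.2]
grip_width: 0.612
grip_force: 60.0
```

Call:
jog_arm(rows="-4.8 2.2 0 0 0 0 1;-3 1.3 0 0 0 0 1;-2 0.9 0 0 0 0.107 1;0 0 0 0 0 0 1;0 0 0 0 0 0 1")

```text
time: 33.08
position: [0.6778, -0.1408, 0.1042]
tool_rot: [-2.232, -2.207, 0.0]
ft_force: [-0.3, 0.8, -6.8]
grip_width: 0.61
grip_force: 60.0
```

```bash
python3 - <<'E'
from h import *
d=grab("wrist","w12"); go(.6795,-.1424,-.0109,-.013)
for n,lo,hi,z in(("yel",(15,100,120),(32,255,255),.014),("blue",(105,120,60),(130,255,255),.02)):
  for c in blobs(d,lo,hi,60):
    W=onz(d,c,z); print(n,c.mean(0).round(),W[:,:2].min(0).round(4),W[:,:2].max(0).round(4),np.round(rect(W)[1:],3))
E
```

```text
t 33.12 pos [ 0.6779 -0.1403  0.1045] yaw -0.011 lev [-0.001 -0.001  0.   ] -> shift cm [-0.23  0.17 11.54] turn z 0.002 w 53.3 gf 60.0 q7 -0.05 ft [-0.1  0.3 -8.5]
yel [380. 288.] [ 0.7918 -0.2725] [ 0.8042 -0.2142] [58.761  8.655 -1.483]
yel [124. 285.] [ 0.5484 -0.2698] [ 0.5636 -0.2096] [61.264  9.999  1.384]
yel [252. 119.] [ 0.6439 -0.0946] [ 0.7143 -0.0751] [ 7.0447e+01  1.8660e+01 -1.1000e-02]
blue [260. 105.] [ 0.6292 -0.1198] [ 0.7295 -0.0601] [ 9.9850e+01  5.8579e+01 -1.6000e-02]
blue [11. 56.] [ 0.4772 -0.0676] [0.5012 0.0046] [75.106 22.702  1.359]
```

Call:
jog_arm(rows="-0.15 0.1 3 0 0 0.002 1;0 0 4 0 0 0 1;0 0 2 0 0 0 1;0 0 1 0 0 0 1;0 0 0 0 0 0 1")

```text
time: 33.75
position: [0.6797, -0.1433, 0.0053]
tool_rot: [2.237, 2.205, 0.0]
ft_force: [0.2, -0.8, -7.9]
grip_width: 0.61
grip_force: 60.0
```

```bash
python3 - <<'E'
from h import *
go(.679,-.142,-.0109,-.013)
E
```

```text
t 33.75 pos [ 0.6797 -0.1433  0.0053] yaw -0.015 lev [ 0. -0.  0.] -> shift cm [ 0.13 -0.07  1.62] turn z -0.002 w 53.1 gf 60.0 q7 -0.09 ft [ 0.2 -0.8 -7.9]
```

Call:
jog_arm(rows="0.1 -0.05 0.7 0 0 0 1;0 0 0.5 0 0 0 1;0 0 0.2 0 0 0 1;0 0 0 0 0 0 1;0 0 0 0 0 0 1")

```text
time: 34.38
position: [0.6792, -0.1427, -0.0087]
tool_rot: [2.238, 2.204, 0.0]
ft_force: [0.2, 0.0, -8.7]
grip_width: 0.607
grip_force: 60.0
```

```bash
python3 - <<'E'
from h import *
go(.679,-.142,-.0109,-.013)
E
```

```text
t 34.38 pos [ 0.6792 -0.1427 -0.0087] yaw -0.015 lev [ 0.  0. -0.] -> shift cm [ 0.07 -0.02  0.22] turn z -0.002 w 52.8 gf 60.0 q7 -0.1 ft [ 0.2  0.  -8.7]
```

Call:
jog_arm(rows="0 0 0.15 0 0 0 1;0 0 0.06 0 0 0 1;0 0 0 0 0 0 0;0 0 0 0 0 0 -0.7;0 0 0 0 0 0 -0.7")

```text
time: 35.0
position: [0.6807, -0.1427, -0.0093]
tool_rot: [2.236, 2.203, 0.003]
ft_force: [-0.2, 0.1, -0.0]
grip_width: 0.756
grip_force: 0.0
```

Call:
jog_arm(rows="0 0 0 0 0 0 -0.7;0 0 0 0 0 0 -0.7;0 0 -2 0 0 0 -1;0 0 -4 0 0 0 -1;0 0 -5 0 0 0 -1")

```text
time: 35.62
position: [0.6785, -0.1425, 0.1006]
tool_rot: [-2.237, -2.204, 0.001]
ft_force: [1.4, 0.1, 0.2]
grip_width: 0.985
grip_force: 0.0
```

Call:
jog_arm(rows="0 0 -4 0 0 0 -1;0 0 0 0 0 0 -1;0 0 0 0 0 0 -1")

```text
time: 36.0
position: [0.6789, -0.1426, 0.1395]
tool_rot: [2.237, 2.204, -0.0]
ft_force: [0.6, -0.4, -0.1]
grip_width: 0.998
grip_force: 0.0
```

```bash
python3 - <<'E'
from h import *
go(.679,-.142,-.0109,-.013)
s=grab("side","s13"); d=grab("wrist","w13"); im=np.zeros((600,800,3),np.uint8)
for i,q in enumerate(([.679,-.142,.03],[.4355,-.2645,.03],[.4505,-.01,.03])):
    p=proj(s,q)[0].astype(int); x,y=(i%2)*400,(i//2)*300
    im[y:y+300,x:x+400]=cv2.resize(s["img"][p[1]-30:p[1]+30,p[0]-40:p[0]+40],(400,300),interpolation=2)
p=proj(d,[.679,-.142,.03])[0].astype(int)
c=d["img"][max(p[1]-90,0):p[1]+90,p[0]-120:p[0]+120]; im[300:,400:]=cv2.resize(c,(400,300))
cv2.imwrite("pics/x13.png",im)
E
```

```text
t 36.0 pos [ 0.6789 -0.1426  0.1395] yaw -0.015 lev [ 0.     0.001 -0.   ] -> shift cm [7.000e-02 1.000e-02 1.504e+01] turn z -0.002 w 86.8 gf 0.0 q7 -0.04 ft [ 0.6 -0.4 -0.1]
```

View pics/x13.png

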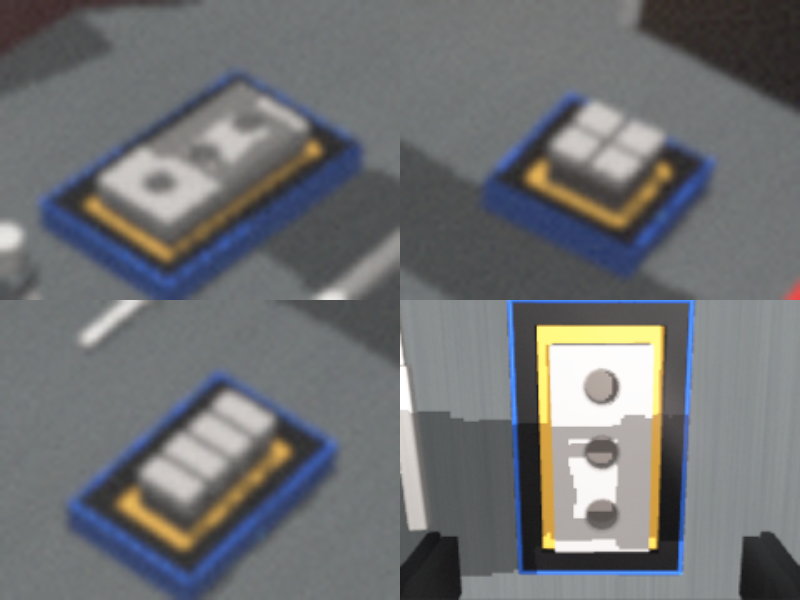

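The plate (200,160), block (605,140) and bar (205,445) all lie flat in their cutouts with yellow floor visible around them. The button was confirmed earlier, and the gripper is clear. Handing in.

```bash
python3 -c "
from bench import ticket
print(ticket.close_job())"
```

```text
the job is handed in; nothing more can be done
None
```

All four parts were placed flat and released in their matching trays, and I handed the job in at about 36 s of the 96 s allowed; the hand-in returned no pass or fail result.

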